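Load a row of sample tubes into the sampler rack in run order

TASK

The four capped tubes stand in run order in the red bench rack, the first at the yellow-tab end. Starting with that first one and working along the row, transfer them one by one into the light grey four-hole sampler rack in the same order, the first in the hole next to the white rinse block and the fourth at the far end from it. Lower each tube all the way down into its hole before letting go, do not drop or tip over any, and leave the bottle, the tip box and the jar where they are.

Things in the scene. Friction and masses are not known exactly. Their poses are not given: they have to be found in the camera images.
- tube_orange: Conical 50 ml tube, orange screw cap on, about 60 g, 118 mm tall. Origin: centre of its pointed bottom end; z up along the tube. Frosted body 29 mm in diameter, its lowest 16 mm tapering to 8 mm; cap 35 mm in diameter, 96 to 118 mm above the origin. Starts upright in one of the four holes (varies) of the bench rack's row nearer the robot.
- tube_blue: Conical 50 ml tube, blue screw cap on, about 60 g, 118 mm tall. Origin: centre of its pointed bottom end; z up along the tube. Frosted body 29 mm in diameter, its lowest 16 mm tapering to 8 mm; cap 35 mm in diameter, 96 to 118 mm above the origin. Starts upright in one of the four holes (varies) of the bench rack's row nearer the robot.
- tube_green: Conical 50 ml tube, green screw cap on, about 60 g, 118 mm tall. Origin: centre of its pointed bottom end; z up along the tube. Frosted body 29 mm in diameter, its lowest 16 mm tapering to 8 mm; cap 35 mm in diameter, 96 to 118 mm above the origin. Starts upright in one of the four holes (varies) of the bench rack's row nearer the robot.
- tube_white: Conical 50 ml tube, white screw cap on, about 60 g, 118 mm tall. Origin: centre of its pointed bottom end; z up along the tube. Frosted body 29 mm in diameter, its lowest 16 mm tapering to 8 mm; cap 35 mm in diameter, 96 to 118 mm above the origin. Starts upright in one of the four holes (varies) of the bench rack's row nearer the robot.
- bench_rack: Fixed red rack, 104 (x) by 208 (y) mm, 70 tall, end lugs to y = +-120. Origin: centre of underside. Square holes at x = -24 (row nearer the robot, holds the tubes) and x = +24 (empty row), y = +72, +24, -24, -72 mm. The +y lug is yellow: the tube at y = +72 is first of the run, the one at -72 fourth. Tube tips rest 7 mm above the underside.
- sampler_rack: Light grey rack fixed on the sampler's white deck (12 mm above the bench): 56 (x) by 208 (y) mm, 70 tall. Origin: centre of underside. One row of empty square holes at x = 0, y = +72, +24, -24, -72 mm, 36 mm wide at the top and half-way down; below, a 16 mm seat takes the cone, tube tip then 7 mm above the underside.
- rinse_block: Rinse station: fixed white block 60 x 60 mm, 85 mm tall, round blue well in its top. Origin: centre of underside. Stands on the deck in line with the sampler rack's row, 140 mm from the rack's centre, at its +y or its -y end (varies). The hole nearest to it (centre 68 mm away) is the first.
- bottle: Grey bottle with a black cap and a plain paper label, 54 mm in diameter, 120 mm tall, loose on the deck at the end of the sampler rack opposite the rinse block, 140 mm from the rack's centre. Origin at the centre of its underside. Not to be moved.
- tip_box: Blue open box of yellow pipette tips, 85 x 120 mm, 52 mm tall, loose on the bench beyond the bench rack. Origin at the centre of its underside. Not to be moved.
- jar: Amber glass jar with a white lid, 68 mm in diameter, 85 mm tall, loose on the bench. Origin at the centre of its underside. Not to be moved.
Things that resemble listed ones, but are neither listed nor needed, are in the scene too. Leave any pink or purple look-alike of the tube_orange alone. Leave any pink look-alike of the tube_green alone.

How it is judged:
By the outcome, as a careful person would: the job done as asked, in the order asked, and still so for the second after the job is handed in, with the robot touching nothing.
It also fails if it takes over 109 s, if anything falls off the work surface, if the arm or the gripper's body presses on something with over 40 N, if the wrist force passes 120 N, or if a joint passes its speed limit or range.

ROBOT

A 7-joint arm with a two-finger parallel gripper is mounted at the origin on the work surface. World frame = base frame: x ahead of the robot, y to its left, z up, the work surface at z = 0. Lengths are in mm, angles in rad, forces in N, time in s.
With the tool pointing down it reaches from about 350 to 900 mm from the base axis. Payload 7.2 kg.
Tool frame: the origin (TCP) lies between the finger pads; the fingertips stand 25 mm ahead of it and the grasp point (between the pads) lies 6 mm ahead of it; x points along the fingers, z is the direction in which the jaws open and shut, and the axes are right-handed (so a half turn about x gives the same grasp; the last joint's range is limited). The gripper opens to 85 mm and grips with 20 to 120 N. Pads are 22 mm wide; open, the fingers measure 114 mm over their backs; the gripper's body (76 mm by 85 mm) begins 54 mm behind the grasp point. The pads swing forward as they close: fully open they stand 13 mm farther back than shut.
Start: joints at [1.198, 0.411, -0.013, 1.596, 0.006, 1.134, -0.082], TCP at [187.552, -596.198, 256.297] pointing down, gripper open.
Joint ranges: [-2.95, 2.95], [-0.29, 1.99], [-1.47, 1.44], [0.14, 2.54], [-1.03, 4.17], [0.13, 1.85], [-2.86, 2.86]. Speed limits (rad/s): [2.39, 2.39, 3.01, 3.01, 3.14, 3.14, 3.14].

INTERFACE

Orientations are given as a unit quaternion [x, y, z, w].
In Python, from plant import readout, eyes, workorder gives the robot as it stands.
- The arm moves only by the tool apply_moves, never from a script. Its argument "plan" is a list of rows, each a list of 6 numbers: the shift along the tool's x, y, z in m, then the turn, a rotation vector about the tool's x, y, z in rad. A call has exactly 5 rows; each row is the pose to reach, as a shift and turn from the pose commanded when the call began, along the tool's axes at that moment; what a row does not reach only later rows make up. A row lasts 1/10 s, in which the tool goes at most 50 mm and 8.59 degrees, less where a joint would pass 70% of its speed; a pose out of reach is approached as far as the arm can. A call with a gripper value outside its range is refused whole. "gripper" is the finger opening in m, from 0 to 0.0854, set as the call begins (left out, the last holds). The fingers move at their own pace and stop on an object; "squeeze" is the grip in N (left out, the last holds). Time passes only in rows, so rows that repeat a pose let the fingers close, or fill a call up. It gives the time, the measured TCP pose, the force and the opening at its end, in the units of the state.
- readout.observe(): the state, without advancing time (a new reading comes with each control period).
- eyes.grab_frame(name): name is "scene" or "top" or "wrist"; returns (picture, depth): 400x640x3 uint8, red, green, blue; 400x640 float32, mm along the optical axis (not along the pixel's ray), 0 where there is no reading.
- eyes.calibration(name): a dict with "vertical_fov" (degrees; the focal length in pixels is half the picture's height over the tangent of half this angle, whatever the lens; pixels are square), "cx", "cy" (the principal point, pixels), "k1" (the pictures are not rectified: a ray, as slopes to the right and down, at radius r is drawn at 1 + k1 r^2 times it, then the intrinsics apply), "rvec" (rotation vector, rad) and "tvec" (3), from world to camera coordinates, as OpenCV has them; the wrist camera has in their place "T_tool_cam" (4x4, takes a point from camera to tool coordinates, whose origin is the TCP and whose axes are the tool frame's). Camera axes: x right, y down, z forward; pixel columns grow to the right and rows downward; lengths in mm; the calibration is good to about 2 mm. A picture is of the moment at which its call begins: read the wrist's pose just before it. calibration takes no time and is no camera call.
- workorder.close_job(): hands the job in, once; it reports no verdict.
The state is a dict: "t": time; "joint_pos": joint angles; "dq": joint speeds; "joint_efforts": joint torques, N m; "ee_pos": TCP position; "tool_rot": TCP orientation; "force": force on the tool from outside, world axes, zero at the start; "torque": the same for the moment, N m; "grip_width": finger opening in mm.
Only numpy, scipy, OpenCV 4.12 (cv2) and the standard library are available. Lean on these libraries where they do the work, as an engineer would, in place of code of your own. Each camera call takes 0.05 s, during which the arm holds its last target.

## Working session

There is one attempt and no reset: what is moved stays moved. The work goes in short steps, Python scripts to look and compute and a tool call to move; the robot and the scene stay as the last step left them, time stands still between calls to the robot, and variables do not carry over. Pictures are saved under pics/ and viewed, and the job is handed in when it is done.

Besides the shell and the picture viewer there is one more tool, called by a JSON object that holds its "op" and its "data". apply_moves: Moves the arm, as the interface text tells. Its arguments: {"type":"object","properties":{"plan":{"type":"array"},"gripper":{"type":"number"},"squeeze":{"type":"number"}},"required":["plan"]}

```bash
mkdir -p pics; ls
python3 - <<'E'
from plant import readout, eyes, workorder
import cv2,numpy as np
s=readout.observe();print({k:np.round(v,4) for k,v in s.items()})
for n in ["scene","top"]:
    p,d=eyes.grab_frame(n);cv2.imwrite(f"pics/{n}0.png",p[:,:,::-1]);np.save(f"{n}0.npy",d);print(n,eyes.calibration(n))
print(eyes.calibration("wrist"))
E
```

```text
pics
{'t': np.float64(0.0), 'joint_pos': array([ 1.1978,  0.4119, -0.0127,  1.5971,  0.0056,  1.1343, -0.0822]), 'dq': array([-0.0004,  0.0003, -0.0003, -0.0004,  0.0013, -0.0009,  0.0004]), 'joint_efforts': array([-1.20000e-03, -6.00621e+01,  6.81600e-01, -2.99427e+01,
        1.37000e-02,  1.05000e-02,  0.00000e+00]), 'ee_pos': array([ 187.3909, -595.7517,  255.4331]), 'tool_rot': array([ 0.4186,  0.5706, -0.418 ,  0.5696]), 'force': array([0.2386, 0.354 , 0.1529]), 'torque': array([-0.0586, -0.0097, -0.0065]), 'grip_width': np.float64(85.2894)}
scene {'vertical_fov': 47.938662143842336, 'cx': 318.2179393840331, 'cy': 196.77452717880092, 'k1': -0.03770850643347944, 'rvec': array([ 0.71653781,  2.49079139, -1.3244324 ]), 'tvec': array([ 490.46508319, -124.53273644, 1374.52403628])}
top {'vertical_fov': 52.21495519157757, 'cx': 321.8823289566835, 'cy': 200.47498514387874, 'k1': 0.036061936965634325, 'rvec': array([ 2.11848779, -2.13495712,  0.17916327]), 'tvec': array([  10.27090028,  557.07780481, 1096.19063926])}
{'vertical_fov': 70.73750492487125, 'cx': 323.30632552612406, 'cy': 199.05597916973517, 'k1': -0.05140025335312462, 'T_tool_cam': array([[-6.35342024e-04, -2.75443374e-01,  9.61317088e-01,
        -1.16870190e+02],
       [ 8.19796807e-04, -9.61317103e-01, -2.75442836e-01,
         6.92966665e+01],
       [ 9.99999462e-01,  6.13084270e-04,  8.36572752e-04,
        -1.88130993e+00],
       [ 0.00000000e+00,  0.00000000e+00,  0.00000000e+00,
         1.00000000e+00]])}
```

View pics/scene0.png

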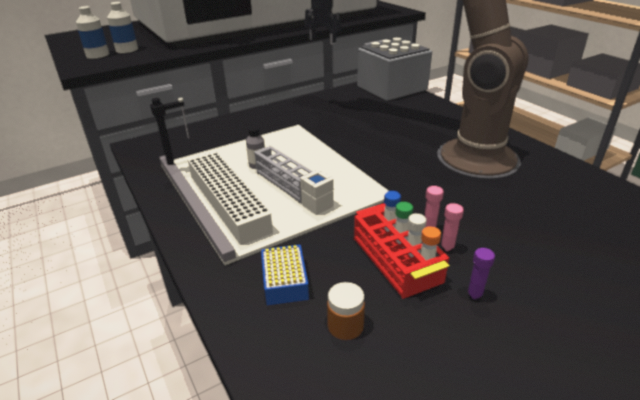

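View pics/top0.png

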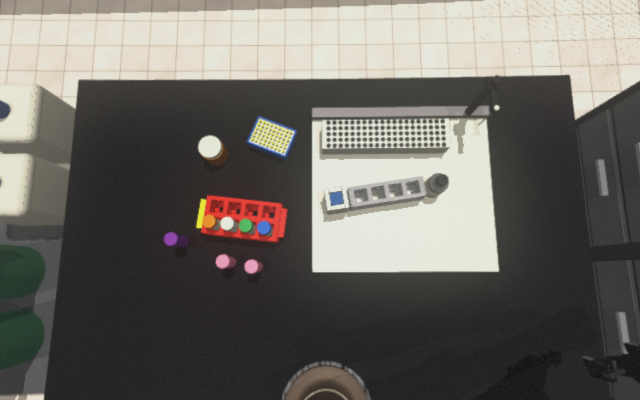

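The top view shows the red rack with its yellow tab on the left (x≈202, y≈213) and caps orange, white, green and blue from left to right. The rinse block (336,197) is at the left end of the sampler rack and the bottle (437,184) at the right end. Two pink look-alikes stand at (226,262) and (254,267).

```bash
cat > h.py <<'E'
import numpy as np,cv2
from scipy.spatial.transform import Rotation as R
from plant import readout,eyes,workorder
def cam(n,s=None):
    c=eyes.calibration(n);f=200/np.tan(np.radians(c["vertical_fov"])/2)
    K=np.array([[f,0,c["cx"]],[0,f,c["cy"]],[0,0,1.]]);D=np.array([c["k1"],0,0,0,0.])
    if n=="wrist":
        T=np.eye(4);T[:3,:3]=R.from_quat(s["tool_rot"]).as_matrix();T[:3,3]=s["ee_pos"]
        M=T@c["T_tool_cam"];Rc=M[:3,:3].T;t=-Rc@M[:3,3]
    else: Rc=cv2.Rodrigues(c["rvec"])[0];t=np.array(c["tvec"])
    return K,D,Rc,t
def ray(C,uv):
    K,D,Rc,t=C
    p=cv2.undistortPoints(np.array(uv,float).reshape(-1,1,2),K,D).reshape(-1,2)
    d=np.c_[p,np.ones(len(p))]@Rc
    return -Rc.T@t,d
def onz(C,uv,z):
    o,d=ray(C,uv);z=np.broadcast_to(z,len(d));return o+d*((z-o[2])/d[:,2])[:,None]
def proj(C,P):
    K,D,Rc,t=C
    return cv2.projectPoints(np.array(P,float).reshape(-1,1,3),cv2.Rodrigues(Rc)[0],t,K,D)[0].reshape(-1,2)
def fromdepth(C,d):
    vv,uu=np.mgrid[0:400,0:640];o,r=ray(C,np.c_[uu.ravel(),vv.ravel()])
    return (o+r*d.ravel()[:,None]).reshape(400,640,3)
E
python3 - <<'E'
from h import *
p=cv2.imread("pics/top0.png");d=np.load("top0.npy");C=cam("top")
print(C[2].T@-C[3])
P=fromdepth(C,d)
cv2.imwrite("pics/topzoom.png",cv2.resize(p[90:290,150:470],None,fx=2.5,fy=2.5,interpolation=cv2.INTER_CUBIC))
hsv=cv2.cvtColor(p,cv2.COLOR_BGR2HSV)
for n,(u,v) in dict(orange=(209,221),white=(227,224),green=(246,226),blue=(264,228),pink1=(226,262),pink2=(253,267),purple=(172,240),jar=(210,147),bottle=(439,182),rinse=(336,198),table=(120,150),deck=(420,240)).items(): print(n,np.round(P[v,u]),np.round(onz(C,[(u,v)],125)[0]))
E
```

```text
[ 357.72634218   -1.19929185 1176.48013813]
orange [492. 299. 124.] [492. 298. 125.]
white [484. 252. 125.] [484. 252. 125.]
green [478. 202. 127.] [478. 202. 125.]
blue [473. 156. 125.] [473. 156. 125.]
pink1 [387. 252. 118.] [387. 251. 125.]
pink2 [374. 183. 120.] [373. 182. 125.]
purple [444. 393. 119.] [444. 391. 125.]
jar [705. 316.  82.] [691. 304. 125.]
bottle [ 589. -301.  130.] [ 590. -302.  125.]
rinse [556. -32.  94.] [550. -32. 125.]
table [723. 605.   2.] [685. 542. 125.]
deck [ 447. -271.   15.] [ 439. -245.  125.]
```

View pics/topzoom.png

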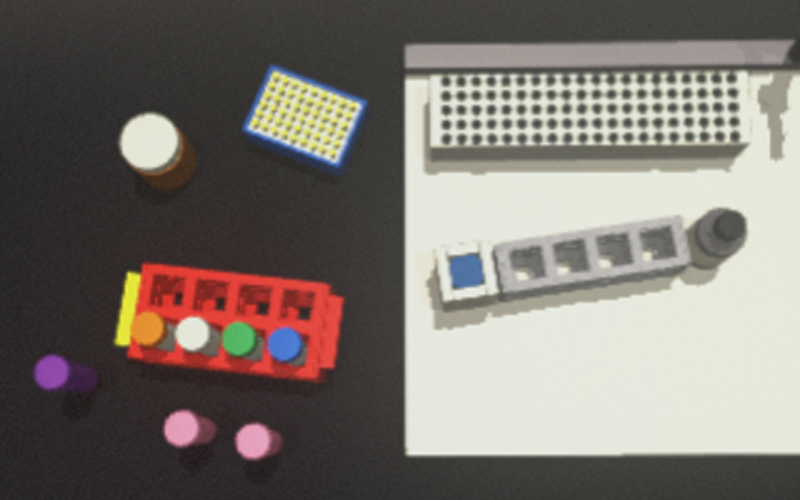

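The zoom confirms the order orange, white, green, blue, and the four empty sampler holes at zoom pixels x≈527–658. Next I fit both rows from the top view.

Run:
```python
from h import *
p=cv2.imread("pics/top0.png");d=np.load("top0.npy");C=cam("top");P=fromdepth(C,d)
hsv=cv2.cvtColor(p,cv2.COLOR_BGR2HSV);H,S,V=cv2.split(hsv)
roi=np.zeros(H.shape,bool);roi[205:245,200:280]=1
hi=roi&(P[...,2]>110)
n,l,st,ce=cv2.connectedComponentsWithStats(hi.astype(np.uint8))
for i in range(1,n):
    if st[i,4]>40: print(st[i],np.round(ce[i],1),np.round(onz(C,[ce[i]],125)[0],1))
# sampler
m=np.zeros(H.shape,bool);m[165:225,345:440]=1
top=m&(P[...,2]>74)&(P[...,2]<98)
X=P[top];print(len(X),np.median(X[:,2]))
# colour of the rack top
for (u,v) in [(352,200),(372,180),(377,192),(390,200),(360,194),(425,192)]: print((u,v),hsv[v,u],np.round(P[v,u]))
cv2.imwrite("pics/mask.png",cv2.resize((top*255).astype(np.uint8)[160:230,320:460],None,fx=5,fy=5,interpolation=0))
```

```text
[202 214  15  15 164] [208.9 221.2] [491.6 298.7 125. ]
[220 217  15  14 159] [226.8 223.3] [485.7 252.2 125. ]
[238 219  15  14 159] [245.  225.4] [479.9 205.  125. ]
[257 221  14  14 154] [263.2 227.4] [474.3 157.8 125. ]
1034 81.90711356050906
(352, 200) [ 20   8 182] [552. -76.  83.]
(372, 180) [ 38  13 233] [ 622. -140.   16.]
(377, 192) [ 30   9 115] [ 584. -152.   29.]
(390, 200) [ 15   8 181] [ 551. -180.   81.]
(360, 194) [ 24  11 112] [ 580. -104.   22.]
(425, 192) [ 26  11 170] [ 573. -276.   80.]
```

View pics/mask.png

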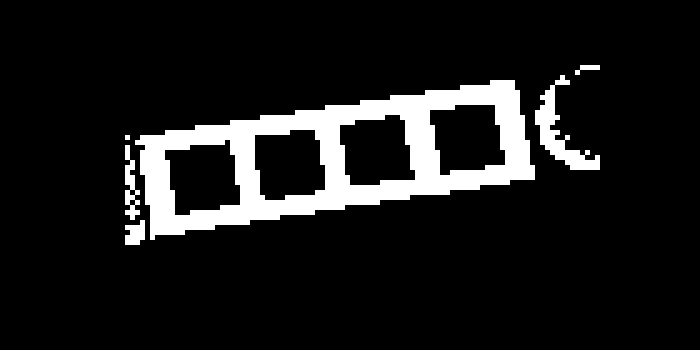

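The mask shows the sampler rack's rim and four clean square holes (mask x≈200, 290, 378 and 465).

Run:
```python
from h import *
d=np.load("top0.npy");C=cam("top");P=fromdepth(C,d)
m=np.zeros(d.shape,bool);m[165:225,348:427]=1
top=m&(P[...,2]>74)&(P[...,2]<98)
n,l,st,ce=cv2.connectedComponentsWithStats(top.astype(np.uint8));k=1+np.argmax(st[1:,4]);t=(l==k).astype(np.uint8)
cs,h=cv2.findContours(t,cv2.RETR_CCOMP,cv2.CHAIN_APPROX_NONE)
def fit(Q,name):
    y=np.array([72,24,-24,-72.]);c=Q.mean(0);dr=(Q-c).T@y/(y@y);ln=np.linalg.norm(dr)
    yaw=np.arctan2(-dr[0],dr[1]);u=np.array([-np.sin(yaw),np.cos(yaw)])
    print(name,"c",c.round(1),"yaw deg",np.degrees(yaw).round(2),"scale",ln.round(3));F=c+y[:,None]*u;print(F.round(1).tolist(),"res",np.abs(Q-F).max().round(1))
H=[]
outer=max(cs,key=cv2.contourArea)
for c,hh in zip(cs,h[0]):
    if hh[3]>=0 and cv2.contourArea(c)>50:
        M=cv2.moments(c);H.append((M['m10']/M['m00'],M['m01']/M['m00']))
H=np.array(sorted(H));Q=onz(C,H,82)[:,:2];fit(Q,"holes")
r=cv2.minAreaRect(outer);print(r,onz(C,[r[0]],82).round(1))
caps=np.array([[208.9,221.2],[226.8,223.3],[245,225.4],[263.2,227.4]]);fit(onz(C,caps,125)[:,:2],"caps")
```

```text
holes c [ 575.8 -170.2] yaw deg 8.24 scale 1.013
[[565.5, -99.0], [572.3, -146.5], [579.2, -194.0], [586.1, -241.5]] res 1.6
((386.6299133300781, 191.07339477539062), (20.441505432128906, 77.25881958007812), 81.32682800292969) [[ 575.9 -171.1   82. ]]
caps c [482.9 228.4] yaw deg -7.04 scale 0.986
[[491.7, 299.8], [485.8, 252.2], [479.9, 204.6], [474.0, 156.9]] res 1.2
```

```bash
cat >> h.py <<'E'
def target(yaw,sgn=1):
    z=sgn*np.array([np.cos(yaw),np.sin(yaw),0]);x=np.array([0,0,-1.]);return R.from_matrix(np.c_[x,np.cross(z,x),z])
def delta(pos,yaw,sgn=1,s=None):
    s=s or readout.observe();r0=R.from_quat(s["tool_rot"]);r1=target(np.radians(yaw),sgn)
    dp=r0.inv().apply(np.array(pos)-s["ee_pos"])/1000;rv=(r0.inv()*r1).as_rotvec()
    print("delta m",dp.round(4),"rv",rv.round(4),"deg",np.degrees(np.linalg.norm(rv)).round(1),"pos",s["ee_pos"].round(1))
def tell():
    s=readout.observe();print("t",round(float(s["t"]),2),"p",s["ee_pos"].round(1),"q",s["joint_pos"].round(2),"F",s["force"].round(1),"w",round(float(s["grip_width"]),1));print(R.from_quat(s["tool_rot"]).as_matrix().round(3))
E
python3 -c "
from h import *
tell()
for g in(1,-1):delta([560,-130,330],8.2,g);delta([483,228,330],-7,g)"
```

```text
t 0.1 p [ 187.4 -595.8  255.5] q [ 1.2   0.41 -0.01  1.6   0.01  1.13 -0.08] F [-1.5  0.5 -0.6] w 85.4
[[-0.     0.954  0.3  ]
 [ 0.001  0.3   -0.954]
 [-1.    -0.    -0.001]]
delta m [-0.074   0.4952 -0.3326] rv [-1.4091e+00 -1.2000e-03 -1.0000e-03] deg 80.7 pos [ 187.4 -595.8  255.5]
delta m [-0.0735  0.5292 -0.6973] rv [-1.1439e+00 -1.3000e-03 -8.0000e-04] deg 65.5 pos [ 187.4 -595.8  255.5]
delta m [-0.074   0.4952 -0.3326] rv [ 1.7325e+00 -1.0000e-03  1.3000e-03] deg 99.3 pos [ 187.4 -595.8  255.5]
delta m [-0.0735  0.5292 -0.6973] rv [ 1.9977e+00 -9.0000e-04  1.5000e-03] deg 114.5 pos [ 187.4 -595.8  255.5]
```

{"op": "apply_moves", "data": {"plan": [[-0.015,0.04,-0.025,-0.14,0,0],[-0.03,0.08,-0.055,-0.28,0,0],[-0.045,0.12,-0.08,-0.42,0,0],[-0.06,0.16,-0.11,-0.56,0,0],[-0.074,0.2,-0.135,-0.7,0,0]]}}

```text
t: 0.6
ee_pos: [336.4, -407.8, 329.8]
tool_rot: [0.196, 0.68, -0.196, 0.679]
force: [0.8, -0.2, 0.0]
grip_width: 85.7
```

```bash
python3 -c "
from h import *
tell()
delta([560,-130,330],8.2,1);delta([483,228,330],-7)"
```

```text
t 0.6 p [ 336.4 -407.8  329.8] q [ 1.    0.2  -0.25  1.71  0.05  1.23  0.18] F [ 0.8 -0.2  0. ] w 85.7
[[-0.001  0.532  0.847]
 [ 0.     0.847 -0.532]
 [-1.    -0.    -0.   ]]
delta m [-3.000e-04  3.542e-01  4.170e-02] rv [-7.036e-01 -5.000e-04  1.000e-04] deg 40.3 pos [ 336.4 -407.8  329.8]
delta m [-2.000e-04  6.164e-01 -2.138e-01] rv [-4.383e-01 -5.000e-04  2.000e-04] deg 25.1 pos [ 336.4 -407.8  329.8]
```

{"op": "apply_moves", "data": {"plan": [[0,0.05,0.006,-0.14,0,0],[0,0.1,0.012,-0.28,0,0],[0,0.15,0.018,-0.42,0,0],[0,0.2,0.024,-0.56,0,0],[0,0.25,0.03,-0.7,0,0]], "gripper": 0.06}}

```text
t: 1.1
ee_pos: [494.9, -214.4, 329.4]
tool_rot: [-0.049, 0.705, 0.049, 0.705]
force: [-0.2, -1.3, 0.6]
grip_width: 60.0
```

{"op": "apply_moves", "data": {"plan": [[0,0.04,0,0,0,0],[0,0.07,0,0,0,0],[0,0.09,0,0,0,0],[0,0.1,0,0,0,0],[0,0.1,0,0,0,0]]}}

```text
t: 1.6
ee_pos: [480.7, -116.1, 329.5]
tool_rot: [-0.048, 0.705, 0.048, 0.705]
force: [-0.3, 0.1, 0.1]
grip_width: 60.0
```

```bash
python3 -c "
from h import *
tell()
s=readout.observe();p,d=eyes.grab_frame('wrist');cv2.imwrite('pics/w1.png',p[:,:,::-1]);np.save('w1.npy',d)
import pickle;pickle.dump(s,open('w1.pkl','wb'))
delta([483,228,330],-7)"
```

```text
t 1.6 p [ 480.7 -116.1  329.5] q [ 0.62  0.17 -0.55  1.77  0.1   1.23  0.18] F [-0.3  0.1  0.1] w 60.0
[[ 0.    -0.135  0.991]
 [-0.     0.991  0.135]
 [-1.    -0.     0.   ]]
delta m [-0.0008  0.3421  0.0484] rv [ 0.2563 -0.      0.0005] deg 14.7 pos [ 480.8 -117.5  329.4]
```

View pics/w1.png

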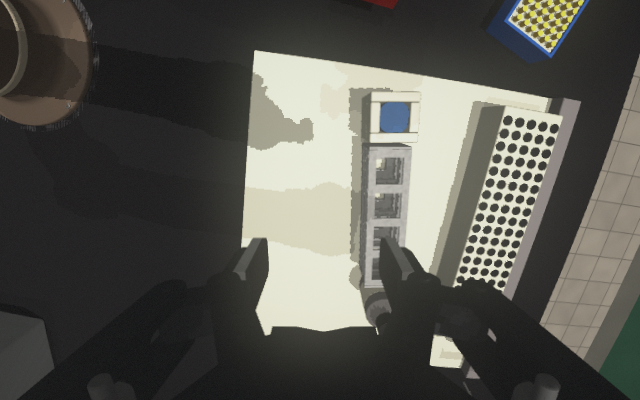

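The wrist view shows the rinse block at (395,117) and holes 1–3 at about (386,170), (386,205) and (386,238). The right finger partly hides the rest of the rack.

Run:
```python
from h import *
import pickle
s=pickle.load(open('w1.pkl','rb'));d=np.load('w1.npy');C=cam('wrist',s);P=fromdepth(C,d)
m=np.zeros(d.shape,bool);m[144:290,350:425]=1
top=m&(P[...,2]>68)&(P[...,2]<95)
print(top.sum(),np.median(P[top][:,2]))
cv2.imwrite("pics/mask2.png",cv2.resize((top*255).astype(np.uint8)[130:300,340:440],None,fx=3,fy=3,interpolation=0))
cs,h=cv2.findContours(top.astype(np.uint8),cv2.RETR_CCOMP,cv2.CHAIN_APPROX_NONE)
for c,hh in zip(cs,h[0]):
    if hh[3]>=0 and cv2.contourArea(c)>100:
        M=cv2.moments(c);uv=[(M['m10']/M['m00'],M['m01']/M['m00'])];print(np.round(uv,1),onz(C,uv,82).round(1))
```

```text
2843 81.33892851837982
[[387.2 205.2]] [[ 571.5 -145.6   82. ]]
[[388.8 170.5]] [[564.1 -98.5  82. ]]
```

View pics/mask2.png

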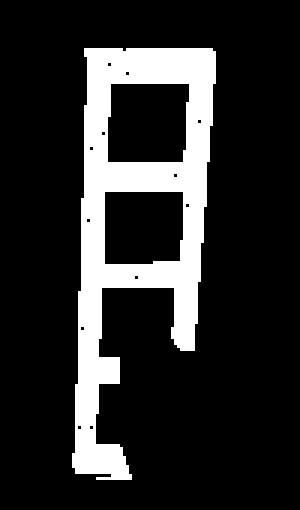

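{"op": "apply_moves", "data": {"plan": [[0,0.05,0.007,0.05,0,0],[0,0.1,0.014,0.1,0,0],[0,0.15,0.021,0.15,0,0],[0,0.2,0.028,0.2,0,0],[0,0.24,0.03,0.256,0,0]]}}

```text
t: 2.15
ee_pos: [479.2, 125.8, 329.4]
tool_rot: [0.045, 0.706, -0.044, 0.706]
force: [0.9, -0.5, 0.0]
grip_width: 59.7
```

```bash
python3 -c "
from h import *
tell()
s=readout.observe();p,d=eyes.grab_frame('wrist');cv2.imwrite('pics/w2.png',p[:,:,::-1]);np.save('w2.npy',d)
import pickle;pickle.dump(s,open('w2.pkl','wb'))
delta([491,299,330],-7)"
```

```text
t 2.15 p [479.2 125.8 329.4] q [ 0.25  0.19 -0.7   1.76  0.13  1.23 -0.6 ] F [ 0.9 -0.5  0. ] w 59.7
[[ 0.001  0.126  0.992]
 [ 0.     0.992 -0.126]
 [-1.     0.     0.   ]]
delta m [ 0.0006  0.1662 -0.0068] rv [-0.0002  0.0001 -0.0045] deg 0.3 pos [477.5 133.2 329.8]
```

View pics/w2.png

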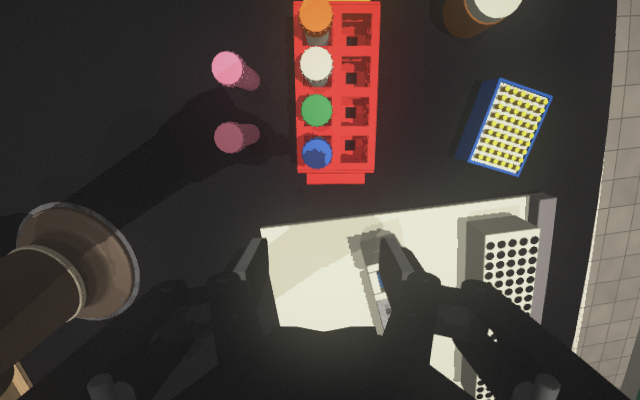

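The wrist view shows the caps orange (316,15), white (316,65), green (316,110) and blue (317,153), with the two pinks well to the left.

Run:
```python
from h import *
import pickle
s=pickle.load(open('w2.pkl','rb'));d=np.load('w2.npy');C=cam('wrist',s);P=fromdepth(C,d)
print(s["ee_pos"])
m=np.zeros(d.shape,bool);m[0:175,296:340]=1
hi=(m&(P[...,2]>112)&(P[...,2]<140)).astype(np.uint8)
n,l,st,ce=cv2.connectedComponentsWithStats(hi)
for i in range(1,n):
    if st[i,4]>100:
        print(st[i],np.median(P[l==i][:,2]).round(1),onz(C,[ce[i]],125).round(1))
```

```text
[479.18419207 125.7937707  329.42731401]
[ 298    0   36   37 1042] 122.9 [[491.7 298.8 125. ]]
[299  46  35  38 952] 123.1 [[486.3 253.3 125. ]]
[300  93  33  35 836] 123.2 [[480.6 207.  125. ]]
[301 138  32  32 751] 123.2 [[474.9 159.8 125. ]]
```

Both views agree within about 2 mm. Next I go above the orange tube.

```bash
python3 -c "
from h import *
tell()
delta([491.7,299,200],-7)"
```

```text
t 2.2 p [477.5 133.2 329.8] q [ 0.25  0.19 -0.7   1.76  0.13  1.23 -0.61] F [-2.2  6.6  0.7] w 60.1
[[ 0.001  0.122  0.993]
 [ 0.004  0.993 -0.122]
 [-1.     0.004  0.   ]]
delta m [ 0.1306  0.1657 -0.0061] rv [-0.0002  0.0001 -0.0045] deg 0.3 pos [477.5 133.2 329.8]
```

{"op": "apply_moves", "data": {"plan": [[0.01,0.04,-0.001,0,0,0],[0.035,0.08,-0.003,0,0,0],[0.07,0.115,-0.005,0,0,0],[0.105,0.145,-0.006,0,0,0],[0.13,0.165,-0.006,0,0,0]], "squeeze": 40}}

```text
t: 2.7
ee_pos: [493.0, 289.6, 196.6]
tool_rot: [0.043, 0.706, -0.043, 0.705]
force: [0.7, 0.4, 0.0]
grip_width: 60.2
```

{"op": "apply_moves", "data": {"plan": [[0,0,0,0,0,0],[0,0,0,0,0,0],[0,0,0,0,0,0],[0,0,0,0,0,0],[0,0,0,0,0,0]]}}

```text
t: 3.2
ee_pos: [493.4, 288.5, 200.5]
tool_rot: [0.044, 0.705, -0.044, 0.706]
force: [-0.0, -0.3, 0.1]
grip_width: 60.2
```

```bash
python3 -c "
from h import *
tell()
s=readout.observe();p,d=eyes.grab_frame('wrist');cv2.imwrite('pics/w3.png',p[:,:,::-1]);np.save('w3.npy',d)
import pickle;pickle.dump(s,open('w3.pkl','wb'))
delta([491.7,299,118],-7)"
```

```text
t 3.2 p [493.4 288.5 200.5] q [-0.09  0.47 -0.7   1.76  0.34  1.04 -1.04] F [-0.  -0.3  0.1] w 60.2
[[ 0.002  0.123  0.992]
 [ 0.     0.992 -0.123]
 [-1.     0.     0.002]]
delta m [ 0.0823  0.0101 -0.003 ] rv [-0.0011  0.0016 -0.0004] deg 0.1 pos [493.3 288.6 200.4]
```

View pics/w3.png

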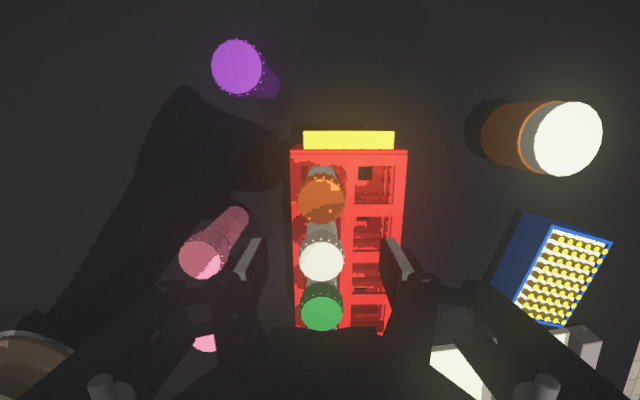

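The close view shows the orange cap at (322,198), centred between the fingers in x. I measure it again.

```bash
cat >> h.py <<'E'
def capmask(fn,roi,z0,z1,zz):
    import pickle
    s=pickle.load(open(fn+'.pkl','rb'));d=np.load(fn+'.npy');C=cam('wrist',s);P=fromdepth(C,d)
    m=np.zeros(d.shape,bool);m[roi[0]:roi[1],roi[2]:roi[3]]=1
    hi=(m&(P[...,2]>z0)&(P[...,2]<z1)).astype(np.uint8)
    n,l,st,ce=cv2.connectedComponentsWithStats(hi)
    for i in range(1,n):
        if st[i,4]>150:
            c=np.argwhere(l==i)[:,::-1];(u,v),r=cv2.minEnclosingCircle(c.astype(np.float32))
            Q=P[l==i];print(st[i],"z",np.median(Q[:,2]).round(1),"centroid",onz(C,[ce[i]],zz).round(1),"circ",onz(C,[(u,v)],zz).round(1),"Qmean",Q.mean(0).round(1))
def snap(fn):
    import pickle
    s=readout.observe();p,d=eyes.grab_frame('wrist');cv2.imwrite(f'pics/{fn}.png',p[:,:,::-1]);np.save(fn+'.npy',d);pickle.dump(s,open(fn+'.pkl','wb'))
E
python3 -c "
from h import *
capmask('w3',(165,330,296,348),119,130,125)"
```

```text
[ 296  177   51   48 1772] z 123.2 centroid [[492.4 303.5 125. ]] circ [[492.6 303.8 125. ]] Qmean [492.3 302.8 123.1]
[ 298  238   47   43 1488] z 123.1 centroid [[486.7 257.3 125. ]] circ [[486.8 257.9 125. ]] Qmean [486.6 256.1 123. ]
[ 300  292   44   38 1260] z 123.3 centroid [[481.1 210.8 125. ]] circ [[481.3 210.8 125. ]] Qmean [480.9 209.2 123.1]
```

{"op": "apply_moves", "data": {"plan": [[0.01,0.005,-0.001,0,0,0],[0.035,0.01,-0.002,0,0,0],[0.06,0.0125,-0.003,0,0,0],[0.075,0.0125,-0.003,0,0,0],[0.082,0.0125,-0.003,0,0,0]]}}

```text
t: 3.75
ee_pos: [490.4, 301.7, 115.6]
tool_rot: [0.042, 0.707, -0.043, 0.705]
force: [0.2, -0.5, 0.0]
grip_width: 60.0
```

{"op": "apply_moves", "data": {"plan": [[0,0,0,0,0,0],[0,0,0,0,0,0],[0,0,0,0,0,0],[0,0,0,0,0,0],[0,0,0,0,0,0]]}}

```text
t: 4.25
ee_pos: [491.4, 302.2, 118.0]
tool_rot: [0.043, 0.705, -0.043, 0.706]
force: [0.1, -0.4, 0.6]
grip_width: 60.1
```

{"op": "apply_moves", "data": {"plan": [[0,0,0,0,0,0],[0,0,0,0,0,0],[0,0,0,0,0,0],[0,0,0,0,0,0],[0,0,0,0,0,0]], "gripper": 0.02}}

```text
t: 4.75
ee_pos: [491.4, 302.2, 117.6]
tool_rot: [0.043, 0.706, -0.043, 0.706]
force: [1.1, -0.7, 1.1]
grip_width: 33.9
```

```bash
python3 -c "
from h import *
tell();snap('w4')"
```

```text
t 4.75 p [491.4 302.2 117.6] q [-0.16  0.57 -0.64  1.82  0.43  0.89 -1.13] F [ 1.1 -0.7  1.1] w 33.9
[[ 0.001  0.122  0.993]
 [ 0.     0.993 -0.122]
 [-1.     0.     0.   ]]
```

View pics/w4.png

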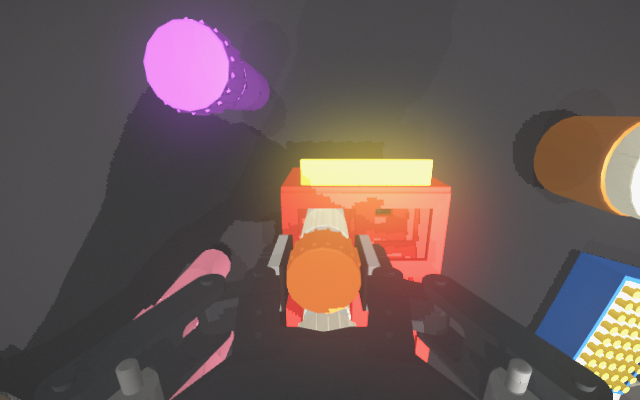

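The cap is held between the pads (cap centre about (324,279), width 33.9 mm). Now I measure it in the hand and lift.

```bash
python3 -c "
from h import *
capmask('w4',(200,330,285,364),117,130,125)"
```

```text
[ 285  240   79   74 4625] z 122.8 centroid [[491.  306.3 125. ]] circ [[490.8 304.9 125. ]] Qmean [490.8 304.7 122.6]
```

{"op": "apply_moves", "data": {"plan": [[-0.01,0,0,0,0,0],[-0.03,0,0,0,0,0],[-0.06,0,0,0,0,0],[-0.09,0,0,0,0,0],[-0.12,0,0,0,0,0]]}}

```text
t: 5.3
ee_pos: [490.4, 302.1, 238.9]
tool_rot: [0.043, 0.706, -0.043, 0.705]
force: [0.9, 0.1, -1.0]
grip_width: 33.8
```

```bash
python3 -c "
from h import *
tell()
delta([565,-60,258],8.2)"
```

```text
t 5.3 p [490.4 302.1 238.9] q [-0.1   0.44 -0.71  1.7   0.31  1.12 -1.03] F [ 0.9  0.1 -1. ] w 33.8
[[-0.001  0.121  0.993]
 [-0.     0.993 -0.121]
 [-1.    -0.    -0.001]]
delta m [-0.0192 -0.3505  0.1179] rv [-2.645e-01 -1.000e-03  1.000e-04] deg 15.2 pos [490.4 302.1 238.9]
```

```bash
python3 -c "
from h import *
delta([572,-150,260],8.2)"
```

```text
delta m [-0.0211 -0.4389  0.1357] rv [-2.645e-01 -1.000e-03  1.000e-04] deg 15.2 pos [490.4 302.1 238.9]
```

{"op": "apply_moves", "data": {"plan": [[-0.022,-0.008,0.003,-0.02,0,0],[-0.024,-0.035,0.015,-0.05,0,0],[-0.024,-0.08,0.03,-0.1,0,0],[-0.024,-0.125,0.045,-0.14,0,0],[-0.023,-0.17,0.06,-0.18,0,0]]}}

```text
t: 5.8
ee_pos: [529.7, 124.7, 261.0]
tool_rot: [-0.021, 0.707, 0.021, 0.707]
force: [0.5, -0.4, -0.7]
grip_width: 33.9
```

```bash
python3 -c "
from h import *
tell();delta([572,-150,260],8.2)"
```

```text
t 5.8 p [529.7 124.7 261. ] q [ 0.25  0.36 -0.73  1.75  0.26  1.13 -0.5 ] F [ 0.5 -0.4 -0.7] w 33.9
[[ 0.    -0.061  0.998]
 [ 0.     0.998  0.061]
 [-1.     0.     0.   ]]
delta m [ 0.001  -0.2768  0.0256] rv [-0.0824  0.     -0.    ] deg 4.7 pos [529.7 124.7 261. ]
```

{"op": "apply_moves", "data": {"plan": [[0,-0.045,0.004,-0.02,0,0],[0,-0.09,0.008,-0.04,0,0],[0,-0.135,0.012,-0.06,0,0],[0.001,-0.18,0.016,-0.08,0,0],[0.001,-0.22,0.02,-0.082,0,0]]}}

```text
t: 6.3
ee_pos: [562.3, -94.7, 259.8]
tool_rot: [-0.05, 0.706, 0.049, 0.705]
force: [0.5, -0.2, -0.9]
grip_width: 33.9
```

{"op": "apply_moves", "data": {"plan": [[0,-0.02,0.002,0,0,0],[0,-0.04,0.004,0,0,0],[0,-0.055,0.005,0,0,0],[0,-0.055,0.005,0,0,0],[0,-0.055,0.005,0,0,0]]}}

```text
t: 6.8
ee_pos: [575.2, -145.1, 259.5]
tool_rot: [-0.049, 0.705, 0.05, 0.705]
force: [0.2, -0.2, -0.9]
grip_width: 34.0
```

```bash
python3 -c "
from h import *
tell();snap('w5')"
```

```text
t 6.8 p [ 575.2 -145.1  259.5] q [ 0.64  0.43 -0.65  1.64  0.28  1.16  0.07] F [ 0.2 -0.2 -0.9] w 34.0
[[-0.    -0.14   0.99 ]
 [ 0.001  0.99   0.14 ]
 [-1.     0.001 -0.   ]]
```

View pics/w5.png

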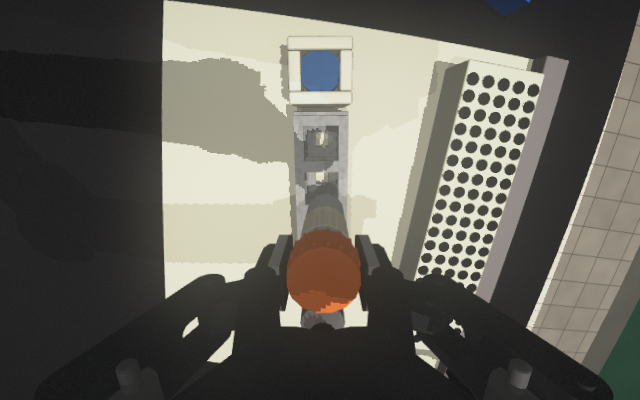

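Hole 1 is visible at about (321,142) behind the held tube.

```bash
cat >> h.py <<'E'
def holes(fn,roi,z0=68,z1=95,zz=82,pic=None):
    import pickle
    s=pickle.load(open(fn+'.pkl','rb'));d=np.load(fn+'.npy');C=cam('wrist',s);P=fromdepth(C,d)
    m=np.zeros(d.shape,bool);m[roi[0]:roi[1],roi[2]:roi[3]]=1
    top=(m&(P[...,2]>z0)&(P[...,2]<z1));print("rim z",np.median(P[top][:,2]).round(1))
    cs,h=cv2.findContours(top.astype(np.uint8),cv2.RETR_CCOMP,cv2.CHAIN_APPROX_NONE)
    for c,hh in zip(cs,h[0]):
        if hh[3]>=0 and cv2.contourArea(c)>100:
            M=cv2.moments(c);uv=[(M['m10']/M['m00'],M['m01']/M['m00'])];q=onz(C,c.reshape(-1,2),zz);print(np.round(uv,1),onz(C,uv,zz).round(1),"ext",np.ptp(q,axis=0).round(0))
    e=onz(C,np.argwhere(top)[:,::-1],zz);print("top extent",e.min(0).round(1),e.max(0).round(1))
    if pic: cv2.imwrite(f"pics/{pic}.png",(top*255).astype(np.uint8))
E
python3 -c "
from h import *
holes('w5',(108,205,280,360))
capmask('w5',(215,320,280,364),255,275,266)"
```

```text
rim z 81.4
[[321.  142.9]] [[565.3 -98.6  82. ]] ext [41. 41.  0.]
top extent [ 533.2 -167.6   82. ] [602.4 -63.4  82. ]
[ 280  237   84   76 5237] z 264.7 centroid [[ 573.  -140.8  266. ]] circ [[ 573.2 -142.8  266. ]] Qmean [ 573.2 -141.9  264.4]
```

```bash
python3 -c "
from h import *
delta([566.3,-101,205],8.2)"
```

```text
delta m [ 0.0546  0.0443 -0.0027] rv [-0.0015 -0.0001 -0.0009] deg 0.1 pos [ 575.2 -144.5  259.5]
```

{"op": "apply_moves", "data": {"plan": [[0.005,0.015,-0.001,0,0,0],[0.015,0.03,-0.002,0,0,0],[0.03,0.04,-0.0025,0,0,0],[0.045,0.044,-0.0027,0,0,0],[0.054,0.044,-0.0027,0,0,0]]}}

```text
t: 7.35
ee_pos: [565.4, -99.8, 203.9]
tool_rot: [-0.05, 0.706, 0.051, 0.705]
force: [0.2, 0.3, 0.2]
grip_width: 33.6
```

{"op": "apply_moves", "data": {"plan": [[0,0,0,0,0,0],[0,0,0,0,0,0],[0,0,0,0,0,0],[0,0,0,0,0,0],[0,0,0,0,0,0]]}}

```text
t: 7.85
ee_pos: [566.7, -103.2, 205.8]
tool_rot: [-0.049, 0.705, 0.049, 0.706]
force: [0.0, -0.3, -0.6]
grip_width: 34.3
```

```bash
python3 -c "
from h import *
delta([566.3,-101,205],8.2);tell()
C=cam('scene');print(proj(C,[[566,-99,94],[566,-99,205],[566,-99,82]]).round(0))
p,d=eyes.grab_frame('scene');cv2.imwrite('pics/s1.png',cv2.resize(p[100:260,220:420,::-1],None,fx=4,fy=3.7,interpolation=cv2.INTER_CUBIC))"
```

```text
delta m [ 0.0008  0.0022 -0.0001] rv [-0.0036  0.0007  0.0003] deg 0.2 pos [ 566.7 -103.2  205.8]
t 7.85 p [ 566.7 -103.2  205.8] q [ 0.58  0.46 -0.65  1.74  0.31  1.05 -0.04] F [ 0.  -0.3 -0.6] w 34.3
[[ 0.001 -0.139  0.99 ]
 [-0.     0.99   0.139]
 [-1.    -0.     0.001]]
[[300. 169.]
 [298. 129.]
 [300. 173.]]
```

View pics/s1.png

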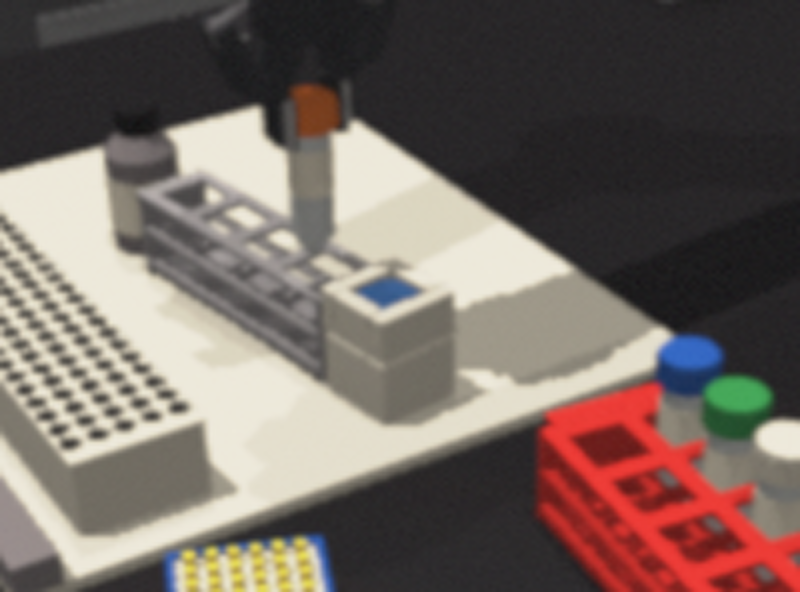

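The scene view shows the orange tube upright in the grip with its tip over hole 1 (tip at crop (315,248), matching the projected hole). I lower it.

{"op": "apply_moves", "data": {"plan": [[0.008,0.0015,0,0,0,0],[0.018,0.002,0,0,0,0],[0.028,0.002,0,0,0,0],[0.038,0.002,0,0,0,0],[0.046,0.002,0,0,0,0]]}}

```text
t: 8.4
ee_pos: [565.8, -100.9, 158.0]
tool_rot: [-0.049, 0.706, 0.05, 0.705]
force: [-0.9, -0.8, -0.4]
grip_width: 34.1
```

{"op": "apply_moves", "data": {"plan": [[0.005,0,0,0,0,0],[0.01,0,0,0,0,0],[0.015,0,0,0,0,0],[0.02,0,0,0,0,0],[0.023,0,0,0,0,0]]}}

```text
t: 8.9
ee_pos: [566.2, -101.0, 136.0]
tool_rot: [-0.049, 0.705, 0.049, 0.705]
force: [-0.1, 0.5, -0.3]
grip_width: 33.9
```

{"op": "apply_moves", "data": {"plan": [[0.002,0,0,0,0,0],[0.004,0,0,0,0,0],[0.005,0,0,0,0,0],[0.005,0,0,0,0,0],[0.005,0,0,0,0,0]]}}

```text
t: 9.4
ee_pos: [566.5, -100.9, 131.8]
tool_rot: [-0.05, 0.705, 0.049, 0.706]
force: [-0.7, 0.6, 4.0]
grip_width: 33.8
```

```bash
python3 -c "
from h import *
tell();snap('w6')"
```

```text
t 9.4 p [ 566.5 -100.9  131.8] q [ 0.54  0.54 -0.61  1.81  0.38  0.91 -0.1 ] F [-0.7  0.6  4. ] w 33.8
[[ 0.001 -0.14   0.99 ]
 [-0.     0.99   0.14 ]
 [-1.    -0.     0.001]]
```

View pics/w6.png

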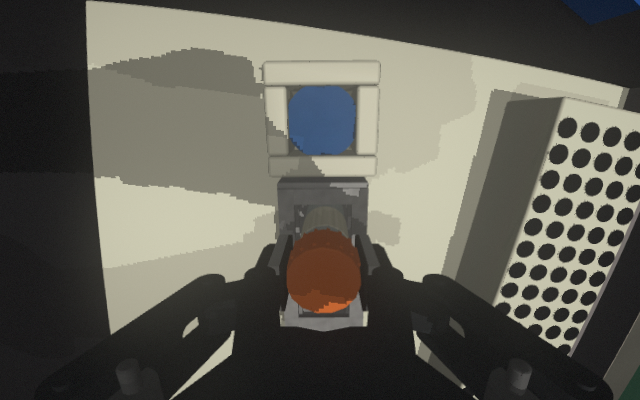

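Contact of 4 N came 2 mm above the estimate, so I press slightly to make sure the tube is seated.

{"op": "apply_moves", "data": {"plan": [[0.0005,0,0,0,0,0],[0.001,0,0,0,0,0],[0.0015,0,0,0,0,0],[0.002,0,0,0,0,0],[0.002,0,0,0,0,0]]}}

```text
t: 9.95
ee_pos: [566.9, -101.0, 131.1]
tool_rot: [-0.05, 0.705, 0.049, 0.706]
force: [-3.7, -0.3, 15.6]
grip_width: 33.8
```

{"op": "apply_moves", "data": {"plan": [[0,0,-0.0005,0,0,0],[0,0,-0.001,0,0,0],[0,0,-0.0015,0,0,0],[0,0,-0.0015,0,0,0],[0,0,-0.0015,0,0,0]]}}

```text
t: 10.45
ee_pos: [566.0, -101.0, 131.0]
tool_rot: [-0.05, 0.704, 0.049, 0.706]
force: [-1.8, 0.2, 12.6]
grip_width: 34.1
```

{"op": "apply_moves", "data": {"plan": [[0,0,-0.0005,0,0,0],[0,0,-0.001,0,0,0],[0,0,-0.001,0,0,0],[0,0,-0.001,0,0,0],[0,0,-0.001,0,0,0]]}}

```text
t: 10.95
ee_pos: [564.2, -101.0, 129.6]
tool_rot: [-0.049, 0.705, 0.05, 0.706]
force: [0.6, 2.2, 5.0]
grip_width: 34.2
```

```bash
python3 -c "
from h import *
tell();snap('w7');capmask('w7',(200,330,275,370),125,150,137)"
```

```text
t 10.95 p [ 564.2 -101.   129.6] q [ 0.54  0.54 -0.61  1.82  0.38  0.9  -0.1 ] F [0.6 2.2 5. ] w 34.2
[[ 0.001 -0.14   0.99 ]
 [ 0.     0.99   0.14 ]
 [-1.     0.     0.001]]
[ 275  237   95   76 5833] z 134.9 centroid [[562.4 -96.1 137. ]] circ [[562.3 -97.1 137. ]] Qmean [562.6 -97.3 135.1]
```

It dropped to 129.6 mm, exactly the expected seated height. I release and rise.

{"op": "apply_moves", "data": {"plan": [[0,0,0,0,0,0],[0,0,0,0,0,0],[0,0,0,0,0,0],[0,0,0,0,0,0],[0,0,0,0,0,0]], "gripper": 0.06}}

```text
t: 11.5
ee_pos: [563.6, -101.5, 129.2]
tool_rot: [-0.049, 0.706, 0.049, 0.705]
force: [-0.4, -0.7, -0.4]
grip_width: 60.0
```

{"op": "apply_moves", "data": {"plan": [[-0.005,0,0,0,0,0],[-0.02,0,0,0,0,0],[-0.05,0,0,0,0,0],[-0.085,0,0,0,0,0],[-0.12,0,0,0,0,0]]}}

```text
t: 12.0
ee_pos: [563.7, -101.0, 251.9]
tool_rot: [-0.05, 0.705, 0.05, 0.706]
force: [0.9, -0.4, 0.3]
grip_width: 60.0
```

```bash
python3 -c "
from h import *
tell();delta([486,230,230],-7)
C=cam('top');p,d=eyes.grab_frame('top');cv2.imwrite('pics/t2.png',cv2.resize(p[90:290,150:470,::-1],None,fx=2.5,fy=2.5))"
```

```text
t 12.0 p [ 563.7 -101.   251.9] q [ 0.6   0.41 -0.67  1.7   0.27  1.13 -0.01] F [ 0.9 -0.4  0.3] w 60.0
[[ 0.001 -0.14   0.99 ]
 [ 0.     0.99   0.14 ]
 [-1.     0.     0.001]]
delta m [ 0.0219  0.3387 -0.0306] rv [ 2.627e-01  6.000e-04 -1.000e-04] deg 15.0 pos [ 563.7 -101.   251.9]
```

View pics/t2.png

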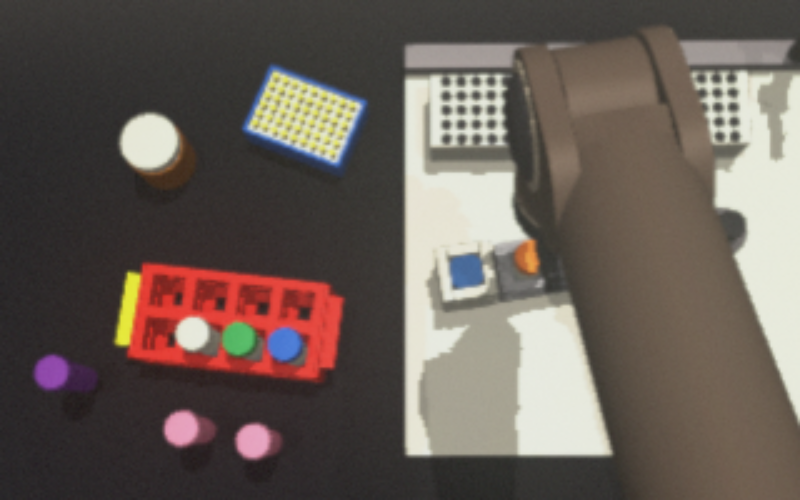

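Orange stands in hole 1 by the rinse block (zoom (530,257)), and white, green and blue are untouched. On to white.

{"op": "apply_moves", "data": {"plan": [[0,0.045,-0.004,0.04,0,0],[0,0.09,-0.008,0.08,0,0],[0,0.14,-0.013,0.12,0,0],[0,0.19,-0.017,0.16,0,0],[0.005,0.24,-0.022,0.2,0,0]]}}

```text
t: 12.55
ee_pos: [508.6, 134.4, 246.3]
tool_rot: [0.022, 0.706, -0.022, 0.708]
force: [1.2, 0.4, -0.3]
grip_width: 59.6
```

```bash
python3 -c "
from h import *
delta([486,256.3,190],-7)"
```

```text
delta m [ 0.0563  0.1202 -0.0302] rv [ 0.0602  0.0029 -0.0006] deg 3.5 pos [508.6 134.4 246.3]
```

{"op": "apply_moves", "data": {"plan": [[0.01,0.04,-0.01,0.03,0,0],[0.02,0.08,-0.02,0.06,0,0],[0.035,0.11,-0.03,0.06,0,0],[0.05,0.118,-0.03,0.06,0,0],[0.056,0.118,-0.03,0.06,0,0]]}}

```text
t: 13.05
ee_pos: [485.1, 253.1, 188.0]
tool_rot: [0.041, 0.706, -0.041, 0.706]
force: [1.0, -0.3, -0.0]
grip_width: 59.8
```

{"op": "apply_moves", "data": {"plan": [[0,0,0,0,0,0],[0,0,0,0,0,0],[0,0,0,0,0,0],[0,0,0,0,0,0],[0,0,0,0,0,0]]}}

```text
t: 13.55
ee_pos: [486.2, 251.5, 188.9]
tool_rot: [0.043, 0.706, -0.043, 0.706]
force: [-0.6, 0.3, 0.6]
grip_width: 59.8
```

```bash
python3 -c "
from h import *
snap('w8');delta([486,256.3,118],-7);capmask('w8',(165,330,285,360),118,130,124)"
```

```text
delta m [ 0.0708  0.0046 -0.0007] rv [ 0.0015  0.0006 -0.0001] deg 0.1 pos [486.1 251.6 188.8]
[ 299  195   52   49 1932] z 123.2 centroid [[486.5 256.1 124. ]] circ [[486.5 256.1 124. ]] Qmean [486.4 255.7 123.1]
[ 300  257   50   45 1661] z 123.2 centroid [[480.9 209.9 124. ]] circ [[480.9 209.9 124. ]] Qmean [480.8 209.1 123. ]
[303 311  44  19 569] z 122.8 centroid [[476.2 172.2 124. ]] circ [[476.  168.2 124. ]] Qmean [476.1 170.8 122.3]
```

View pics/w8.png

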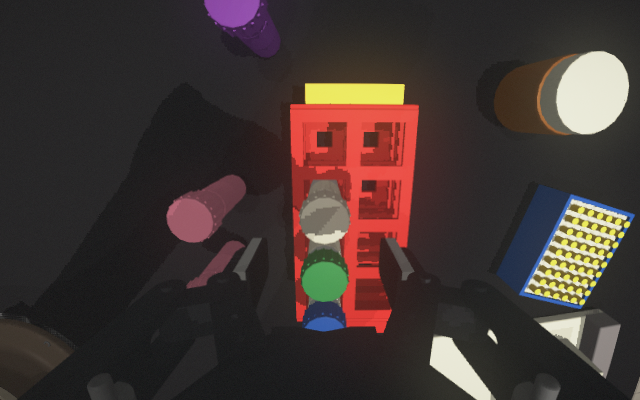

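White is at (325,219), next in line, and measures (486.5, 256). I descend and grip.

{"op": "apply_moves", "data": {"plan": [[0.015,0.003,-0.0007,0,0,0],[0.035,0.0045,-0.0007,0,0,0],[0.055,0.0045,-0.0007,0,0,0],[0.067,0.0045,-0.0007,0,0,0],[0.071,0.0045,-0.0007,0,0,0]]}}

```text
t: 14.1
ee_pos: [484.8, 256.2, 115.6]
tool_rot: [0.042, 0.707, -0.043, 0.705]
force: [-0.2, -0.0, -0.8]
grip_width: 59.7
```

{"op": "apply_moves", "data": {"plan": [[0,0,0,0,0,0],[0,0,0,0,0,0],[0,0,0,0,0,0],[0,0,0,0,0,0],[0,0,0,0,0,0]]}}

```text
t: 14.6
ee_pos: [485.9, 256.6, 118.0]
tool_rot: [0.043, 0.706, -0.042, 0.706]
force: [0.7, -0.0, -0.3]
grip_width: 60.2
```

{"op": "apply_moves", "data": {"plan": [[0,0,0,0,0,0],[0,0,0,0,0,0],[0,0,0,0,0,0],[0,0,0,0,0,0],[0,0,0,0,0,0]], "gripper": 0.02}}

```text
t: 15.1
ee_pos: [485.9, 256.6, 117.6]
tool_rot: [0.042, 0.706, -0.042, 0.706]
force: [1.1, -0.7, 1.4]
grip_width: 34.0
```

```bash
python3 -c "
from h import *
tell();snap('w9');capmask('w9',(200,330,275,370),115,135,124)"
```

```text
t 15.1 p [485.9 256.6 117.6] q [-0.08  0.53 -0.66  1.89  0.42  0.86 -1.07] F [ 1.1 -0.7  1.4] w 34.0
[[ 0.     0.12   0.993]
 [ 0.     0.993 -0.12 ]
 [-1.     0.     0.   ]]
[ 275  243   95   74 5604] z 123.0 centroid [[484.7 259.  124. ]] circ [[484.5 259.5 124. ]] Qmean [484.6 258.5 123.3]
```

{"op": "apply_moves", "data": {"plan": [[-0.01,0,0,0,0,0],[-0.035,0,0,0,0,0],[-0.075,0,0,0,0,0],[-0.11,0,0,0,0,0],[-0.14,0,0,0,0,0]]}}

```text
t: 15.65
ee_pos: [485.3, 256.9, 259.9]
tool_rot: [0.042, 0.706, -0.042, 0.706]
force: [0.7, 0.1, 0.0]
grip_width: 33.9
```

```bash
python3 -c "
from h import *
tell();delta([571,-148,255],8.2)"
```

```text
t 15.65 p [485.3 256.9 259.9] q [ 0.    0.37 -0.74  1.74  0.27  1.13 -0.94] F [0.7 0.1 0. ] w 33.9
[[ 0.     0.119  0.993]
 [ 0.001  0.993 -0.119]
 [-1.     0.001  0.   ]]
delta m [ 0.0047 -0.3918  0.1333] rv [-0.2624  0.0005 -0.0006] deg 15.0 pos [485.3 256.9 259.9]
```

{"op": "apply_moves", "data": {"plan": [[-0.01,-0.04,0.014,-0.03,0,0],[-0.015,-0.085,0.03,-0.06,0,0],[-0.015,-0.13,0.045,-0.09,0,0],[-0.015,-0.175,0.06,-0.12,0,0],[-0.015,-0.22,0.075,-0.15,0,0]]}}

```text
t: 16.15
ee_pos: [533.5, 27.5, 273.2]
tool_rot: [-0.011, 0.707, 0.011, 0.707]
force: [0.8, 0.5, -0.4]
grip_width: 34.0
```

```bash
python3 -c "
from h import *
delta([571,-148,272],8.2)"
```

```text
delta m [ 0.0012 -0.1766  0.0319] rv [-0.1113  0.0002  0.    ] deg 6.4 pos [533.5  27.5 273.2]
```

{"op": "apply_moves", "data": {"plan": [[0,-0.045,0.008,-0.03,0,0],[0,-0.09,0.016,-0.06,0,0],[0,-0.13,0.024,-0.09,0,0],[0,-0.16,0.03,-0.11,0,0],[0,-0.175,0.032,-0.11,0,0]]}}

```text
t: 16.65
ee_pos: [570.8, -148.2, 272.5]
tool_rot: [-0.048, 0.706, 0.048, 0.705]
force: [-0.3, -0.5, -0.6]
grip_width: 34.2
```

```bash
python3 -c "
from h import *
delta([571,-148,220],8.2)"
```

```text
delta m [0.0525 0.0001 0.0002] rv [-0.0066 -0.0008  0.0002] deg 0.4 pos [ 570.8 -148.2  272.5]
```

{"op": "apply_moves", "data": {"plan": [[0.01,0,0,-0.005,0,0],[0.03,0,0,-0.005,0,0],[0.045,0,0,-0.005,0,0],[0.055,0,0,-0.005,0,0],[0.06,0,0,-0.005,0,0]]}}

```text
t: 17.15
ee_pos: [570.5, -143.4, 211.3]
tool_rot: [-0.052, 0.706, 0.052, 0.705]
force: [0.5, 0.4, -0.2]
grip_width: 34.2
```

{"op": "apply_moves", "data": {"plan": [[0,0,0,0,0,0],[0,0,0,0,0,0],[0,0,0,0,0,0],[0,0,0,0,0,0],[0,0,0,0,0,0]]}}

```text
t: 17.65
ee_pos: [571.2, -144.9, 212.9]
tool_rot: [-0.051, 0.705, 0.051, 0.705]
force: [-0.4, 0.4, -0.8]
grip_width: 34.1
```

```bash
python3 -c "
from h import *
delta([570.9,-148,160],8.2);snap('w10');capmask('w10',(60,330,260,380),128,145,136)"
```

```text
delta m [ 0.0529 -0.003  -0.0008] rv [0.0017 0.0005 0.0003] deg 0.1 pos [ 571.2 -144.9  212.9]
[ 297  129   52   53 2019] z 135.2 centroid [[562.9 -98.6 136. ]] circ [[562.9 -98.4 136. ]] Qmean [563.  -98.8 135.1]
[306 201  39  20 240] z 136.7 centroid [[ 570.4 -135.3  136. ]] circ [[ 571.5 -143.7  136. ]] Qmean [ 570.4 -135.1  136.6]
```

View pics/w10.png

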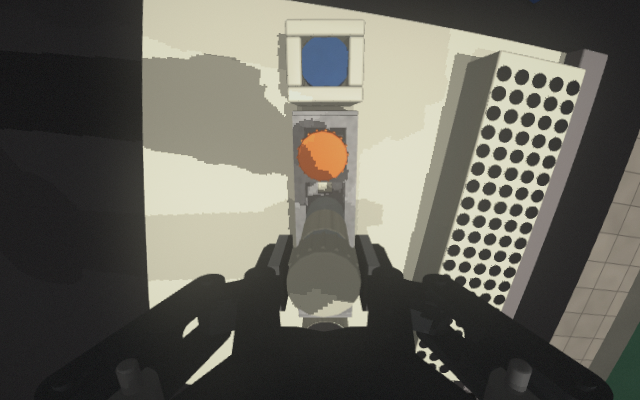

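Orange stands level in hole 1 at (323,155), and white is held upright. I lower white into hole 2.

{"op": "apply_moves", "data": {"plan": [[0.008,-0.002,-0.001,0,0,0],[0.018,-0.003,-0.001,0,0,0],[0.03,-0.003,-0.001,0,0,0],[0.042,-0.003,-0.001,0,0,0],[0.053,-0.003,-0.001,0,0,0]]}}

```text
t: 18.2
ee_pos: [570.1, -147.9, 157.9]
tool_rot: [-0.051, 0.706, 0.051, 0.705]
force: [-0.2, 0.4, -0.8]
grip_width: 34.0
```

{"op": "apply_moves", "data": {"plan": [[0.006,0,0,0,0,0],[0.012,0,0,0,0,0],[0.018,0,0,0,0,0],[0.022,0,0,0,0,0],[0.025,0,0,0,0,0]]}}

```text
t: 18.7
ee_pos: [570.6, -148.0, 134.3]
tool_rot: [-0.051, 0.705, 0.051, 0.705]
force: [0.6, 0.1, -0.7]
grip_width: 33.6
```

{"op": "apply_moves", "data": {"plan": [[0.001,0,0,0,0,0],[0.002,0,0,0,0,0],[0.003,0,0,0,0,0],[0.004,0,0,0,0,0],[0.004,0,0,0,0,0]]}}

```text
t: 19.2
ee_pos: [571.0, -147.5, 130.8]
tool_rot: [-0.051, 0.705, 0.051, 0.706]
force: [1.4, 2.3, 1.9]
grip_width: 33.9
```

```bash
python3 -c "
from h import *
tell();delta([570.3,-148,129.6],8.2)"
```

```text
t 19.2 p [ 571.  -147.5  130.8] q [ 0.6   0.56 -0.59  1.78  0.38  0.92 -0.  ] F [1.4 2.3 1.9] w 33.9
[[ 0.001 -0.145  0.989]
 [ 0.     0.989  0.145]
 [-1.     0.     0.001]]
delta m [ 0.0012 -0.0004 -0.0007] rv [ 0.0023  0.0013 -0.0002] deg 0.1 pos [ 571.  -147.5  130.8]
```

{"op": "apply_moves", "data": {"plan": [[0.0005,0.0005,0,0,0,0],[0.001,0.001,0,0,0,0],[0.0015,0.0015,0,0,0,0],[0.0015,0.0015,0,0,0,0],[0.0015,0.0015,0,0,0,0]]}}

```text
t: 19.7
ee_pos: [570.9, -146.3, 129.4]
tool_rot: [-0.051, 0.705, 0.051, 0.706]
force: [1.8, 1.5, 5.2]
grip_width: 33.9
```

Seated at 129.4 mm, so I release.

{"op": "apply_moves", "data": {"plan": [[0,0,0,0,0,0],[0,0,0,0,0,0],[0,0,0,0,0,0],[0,0,0,0,0,0],[0,0,0,0,0,0]], "gripper": 0.06}}

```text
t: 20.2
ee_pos: [570.0, -146.6, 128.8]
tool_rot: [-0.051, 0.705, 0.051, 0.705]
force: [0.4, 0.6, 0.0]
grip_width: 59.6
```

{"op": "apply_moves", "data": {"plan": [[-0.005,0,0,0,0,0],[-0.02,0,0,0,0,0],[-0.05,0,0,0,0,0],[-0.085,0,0,0,0,0],[-0.12,0,0,0,0,0]]}}

```text
t: 20.7
ee_pos: [570.2, -146.2, 251.5]
tool_rot: [-0.051, 0.705, 0.051, 0.705]
force: [0.4, 0.2, -0.1]
grip_width: 59.8
```

```bash
python3 -c "
from h import *
tell();delta([480.3,206,245],-7)"
```

```text
t 20.7 p [ 570.2 -146.2  251.5] q [ 0.64  0.43 -0.64  1.66  0.28  1.14  0.08] F [ 0.4  0.2 -0.1] w 59.8
[[ 0.001 -0.145  0.989]
 [ 0.     0.989  0.145]
 [-1.    -0.     0.001]]
delta m [ 0.0065  0.3615 -0.0379] rv [ 2.676e-01  6.000e-04 -1.000e-04] deg 15.3 pos [ 570.2 -146.2  251.5]
```

{"op": "apply_moves", "data": {"plan": [[0,0.045,-0.005,0.035,0,0],[0,0.09,-0.01,0.07,0,0],[0,0.14,-0.015,0.105,0,0],[0,0.19,-0.02,0.14,0,0],[0.003,0.24,-0.025,0.18,0,0]]}}

```text
t: 21.2
ee_pos: [510.7, 88.5, 247.9]
tool_rot: [0.013, 0.706, -0.013, 0.708]
force: [1.1, 0.7, -0.2]
grip_width: 59.7
```

```bash
python3 -c "
from h import *
delta([480.3,205,190],-7)"
```

```text
delta m [ 0.0578  0.1153 -0.0348] rv [ 0.0855  0.0026 -0.0001] deg 4.9 pos [510.7  88.5 247.9]
```

{"op": "apply_moves", "data": {"plan": [[0.01,0.04,-0.012,0.03,0,0],[0.02,0.08,-0.024,0.06,0,0],[0.035,0.105,-0.033,0.085,0,0],[0.05,0.115,-0.035,0.085,0,0],[0.058,0.115,-0.035,0.085,0,0]]}}

```text
t: 21.7
ee_pos: [479.3, 204.8, 188.3]
tool_rot: [0.041, 0.706, -0.041, 0.706]
force: [-0.7, -0.6, 0.2]
grip_width: 59.8
```

{"op": "apply_moves", "data": {"plan": [[0,0,0,0,0,0],[0,0,0,0,0,0],[0,0,0,0,0,0],[0,0,0,0,0,0],[0,0,0,0,0,0]]}}

```text
t: 22.2
ee_pos: [480.5, 202.3, 188.5]
tool_rot: [0.043, 0.706, -0.043, 0.706]
force: [-0.1, 0.3, 0.6]
grip_width: 59.8
```

```bash
python3 -c "
from h import *
snap('w11');delta([480.3,208.9,118],-7);capmask('w11',(165,330,285,360),118,130,124)"
```

```text
delta m [ 0.0704  0.0064 -0.0009] rv [ 0.0016  0.0005 -0.    ] deg 0.1 pos [480.3 202.4 188.4]
[ 298  192   53   51 1953] z 123.3 centroid [[480.7 208.4 124. ]] circ [[480.7 208.9 124. ]] Qmean [480.6 208.  123.2]
[ 300  255   49   45 1663] z 123.1 centroid [[475.  162.1 124. ]] circ [[475.2 162.9 124. ]] Qmean [474.9 161.3 122.8]
```

View pics/w11.png

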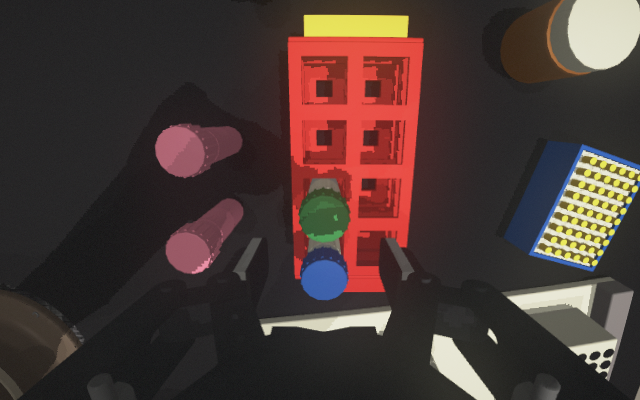

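Green is at (324,217) and blue at (324,280). The pinks clear the fingers by over 40 mm.

{"op": "apply_moves", "data": {"plan": [[0.015,0.004,-0.0008,0,0,0],[0.035,0.0062,-0.0008,0,0,0],[0.055,0.0062,-0.0008,0,0,0],[0.067,0.0062,-0.0008,0,0,0],[0.0705,0.0062,-0.0008,0,0,0]]}}

```text
t: 22.75
ee_pos: [479.1, 208.8, 115.7]
tool_rot: [0.042, 0.707, -0.043, 0.705]
force: [-0.1, -0.6, 0.3]
grip_width: 59.8
```

{"op": "apply_moves", "data": {"plan": [[0,0,0,0,0,0],[0,0,0,0,0,0],[0,0,0,0,0,0],[0,0,0,0,0,0],[0,0,0,0,0,0]]}}

```text
t: 23.25
ee_pos: [480.3, 209.0, 118.0]
tool_rot: [0.043, 0.706, -0.042, 0.706]
force: [0.3, -1.0, 0.5]
grip_width: 60.2
```

{"op": "apply_moves", "data": {"plan": [[0,0,0,0,0,0],[0,0,0,0,0,0],[0,0,0,0,0,0],[0,0,0,0,0,0],[0,0,0,0,0,0]], "gripper": 0.02}}

```text
t: 23.75
ee_pos: [480.2, 209.0, 117.7]
tool_rot: [0.042, 0.706, -0.042, 0.706]
force: [0.7, 0.1, 1.2]
grip_width: 33.9
```

```bash
python3 -c "
from h import *
tell();snap('w12');capmask('w12',(200,330,275,370),115,135,124)"
```

```text
t 23.75 p [480.2 209.  117.7] q [ 0.    0.49 -0.65  1.95  0.4   0.83 -0.99] F [0.7 0.1 1.2] w 33.9
[[ 0.     0.12   0.993]
 [ 0.     0.993 -0.12 ]
 [-1.     0.     0.   ]]
[ 275  243   95   74 5616] z 123.0 centroid [[479.  211.4 124. ]] circ [[478.6 211.7 124. ]] Qmean [478.9 210.9 123.4]
```

{"op": "apply_moves", "data": {"plan": [[-0.01,0,0,0,0,0],[-0.035,0,0,0,0,0],[-0.075,0,0,0,0,0],[-0.115,0,0,0,0,0],[-0.15,0,0,0,0,0]]}}

```text
t: 24.3
ee_pos: [479.6, 209.3, 270.0]
tool_rot: [0.042, 0.706, -0.042, 0.706]
force: [0.8, -0.7, -1.3]
grip_width: 33.9
```

```bash
python3 -c "
from h import *
tell();delta([577.3,-194.5,272],8.2)"
```

```text
t 24.3 p [479.6 209.3 270. ] q [ 0.1   0.31 -0.74  1.79  0.23  1.13 -0.84] F [ 0.8 -0.7 -1.3] w 33.9
[[ 0.     0.119  0.993]
 [ 0.     0.993 -0.119]
 [-1.     0.001  0.   ]]
delta m [-0.0021 -0.3893  0.1451] rv [-0.2625  0.0004 -0.0005] deg 15.0 pos [479.6 209.3 270. ]
```

{"op": "apply_moves", "data": {"plan": [[-0.004,-0.04,0.014,-0.03,0,0],[-0.004,-0.085,0.031,-0.06,0,0],[-0.004,-0.13,0.048,-0.09,0,0],[-0.004,-0.175,0.065,-0.12,0,0],[-0.004,-0.22,0.082,-0.15,0,0]]}}

```text
t: 24.8
ee_pos: [535.0, -20.9, 272.4]
tool_rot: [-0.011, 0.707, 0.011, 0.707]
force: [0.6, 0.5, -0.1]
grip_width: 33.7
```

```bash
python3 -c "
from h import *
delta([577.5,-194,272],8.2)"
```

```text
delta m [ 0.0004 -0.1743  0.037 ] rv [-1.113e-01  4.000e-04  1.000e-04] deg 6.4 pos [535.  -20.9 272.4]
```

{"op": "apply_moves", "data": {"plan": [[0,-0.045,0.009,-0.03,0,0],[0,-0.09,0.018,-0.06,0,0],[0,-0.13,0.027,-0.09,0,0],[0,-0.16,0.034,-0.105,0,0],[0,-0.175,0.037,-0.105,0,0]]}}

```text
t: 25.3
ee_pos: [577.1, -196.5, 271.5]
tool_rot: [-0.047, 0.706, 0.046, 0.705]
force: [-0.1, -0.4, -0.8]
grip_width: 33.8
```

{"op": "apply_moves", "data": {"plan": [[0.01,0,0,0,0,0],[0.03,0,0,0,0,0],[0.045,0,0,0,0,0],[0.055,0,0,0,0,0],[0.06,0,0,0,0,0]]}}

```text
t: 25.8
ee_pos: [576.9, -191.6, 210.4]
tool_rot: [-0.048, 0.706, 0.049, 0.705]
force: [0.0, -0.3, 0.2]
grip_width: 34.1
```

{"op": "apply_moves", "data": {"plan": [[0,0,0,0,0,0],[0,0,0,0,0,0],[0,0,0,0,0,0],[0,0,0,0,0,0],[0,0,0,0,0,0]]}}

```text
t: 26.3
ee_pos: [577.5, -193.1, 212.0]
tool_rot: [-0.048, 0.705, 0.048, 0.706]
force: [0.0, -0.2, -0.9]
grip_width: 33.9
```

```bash
python3 -c "
from h import *
delta([577.5,-194,160],8.2);snap('w13');capmask('w13',(60,330,260,380),128,145,136)"
```

```text
delta m [ 0.052  -0.0008 -0.0002] rv [-0.0083  0.0006  0.0003] deg 0.5 pos [ 577.5 -193.1  212. ]
[ 294   60   57   51 2258] z 135.1 centroid [[ 563.2 -100.4  136. ]] circ [[563.3 -99.6 136. ]] Qmean [ 563.2 -100.3  135. ]
[ 301  126   53   54 2050] z 135.3 centroid [[ 572.6 -144.1  136. ]] circ [[ 572.6 -144.   136. ]] Qmean [ 572.6 -144.2  135.2]
[306 201  39  20 243] z 137.1 centroid [[ 576.9 -183.6  136. ]] circ [[ 577.8 -192.   136. ]] Qmean [ 576.9 -183.3  136.8]
```

View pics/w13.png

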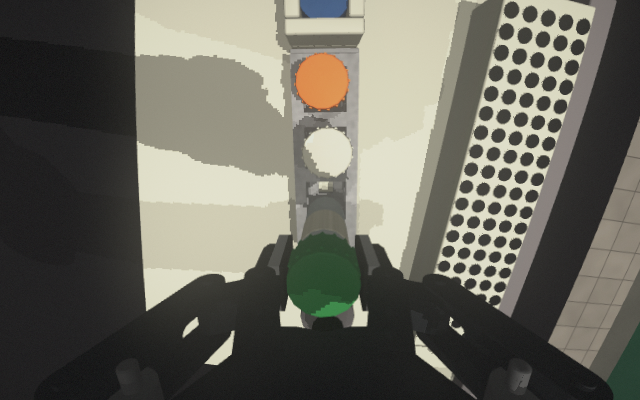

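Orange at (322,80) and white at (328,152) are both in and at equal height (135 mm measured). I lower green into hole 3.

{"op": "apply_moves", "data": {"plan": [[0.008,-0.001,0,-0.004,0,0],[0.018,-0.0015,0,-0.008,0,0],[0.03,-0.0015,0,-0.008,0,0],[0.042,-0.0015,0,-0.008,0,0],[0.053,-0.0015,0,-0.008,0,0]]}}

```text
t: 26.85
ee_pos: [577.2, -194.4, 156.9]
tool_rot: [-0.05, 0.706, 0.051, 0.705]
force: [-0.2, 0.4, -0.5]
grip_width: 33.6
```

{"op": "apply_moves", "data": {"plan": [[0.006,0,0,0,0,0],[0.012,0,0,0,0,0],[0.018,0,0,0,0,0],[0.022,0,0,0,0,0],[0.024,0,0,0,0,0]]}}

```text
t: 27.35
ee_pos: [577.5, -194.6, 134.2]
tool_rot: [-0.05, 0.705, 0.05, 0.705]
force: [0.1, 0.5, -1.3]
grip_width: 33.9
```

{"op": "apply_moves", "data": {"plan": [[0.001,0,0,0,0,0],[0.002,0,0,0,0,0],[0.003,0,0,0,0,0],[0.004,0,0,0,0,0],[0.004,0,0,0,0,0]]}}

```text
t: 27.85
ee_pos: [577.9, -194.2, 130.8]
tool_rot: [-0.051, 0.705, 0.051, 0.706]
force: [0.5, 1.2, 1.2]
grip_width: 33.9
```

```bash
python3 -c "
from h import *
tell()"
```

```text
t 27.85 p [ 577.9 -194.2  130.8] q [ 0.64  0.58 -0.56  1.73  0.37  0.94  0.08] F [0.5 1.2 1.2] w 33.9
[[ 0.001 -0.143  0.99 ]
 [ 0.     0.99   0.143]
 [-1.     0.     0.001]]
```

{"op": "apply_moves", "data": {"plan": [[0.0005,0,0,0,0,0],[0.001,0,0,0,0,0],[0.0015,0,0,0,0,0],[0.0015,0,0,0,0,0],[0.0015,0,0,0,0,0]]}}

```text
t: 28.35
ee_pos: [578.2, -194.2, 129.4]
tool_rot: [-0.051, 0.705, 0.051, 0.706]
force: [0.7, 2.5, 4.5]
grip_width: 33.8
```

Seated at 129.4 mm. I release and rise.

{"op": "apply_moves", "data": {"plan": [[0,0,0,0,0,0],[0,0,0,0,0,0],[0,0,0,0,0,0],[0,0,0,0,0,0],[0,0,0,0,0,0]], "gripper": 0.06}}

```text
t: 28.85
ee_pos: [577.4, -194.7, 128.8]
tool_rot: [-0.05, 0.705, 0.05, 0.705]
force: [-0.5, 0.4, 1.2]
grip_width: 60.1
```

{"op": "apply_moves", "data": {"plan": [[-0.005,0,0,0,0,0],[-0.02,0,0,0,0,0],[-0.05,0,0,0,0,0],[-0.085,0,0,0,0,0],[-0.12,0,0,0,0,0]]}}

```text
t: 29.35
ee_pos: [577.5, -194.2, 251.6]
tool_rot: [-0.051, 0.705, 0.051, 0.706]
force: [0.6, -0.7, -0.8]
grip_width: 60.2
```

```bash
python3 -c "
from h import *
tell();delta([474.6,157,245],-7)"
```

```text
t 29.35 p [ 577.5 -194.2  251.6] q [ 0.68  0.46 -0.61  1.61  0.28  1.16  0.15] F [ 0.6 -0.7 -0.8] w 60.2
[[ 0.001 -0.143  0.99 ]
 [ 0.     0.99   0.143]
 [-1.    -0.     0.001]]
delta m [ 0.0065  0.3624 -0.0517] rv [ 0.2657  0.0007 -0.    ] deg 15.2 pos [ 577.5 -194.2  251.6]
```

{"op": "apply_moves", "data": {"plan": [[0,0.045,-0.006,0.035,0,0],[0,0.09,-0.013,0.07,0,0],[0,0.14,-0.02,0.105,0,0],[0,0.19,-0.027,0.14,0,0],[0.003,0.24,-0.034,0.18,0,0]]}}

```text
t: 29.85
ee_pos: [509.7, 38.6, 248.0]
tool_rot: [0.014, 0.706, -0.014, 0.708]
force: [1.0, -0.6, 0.5]
grip_width: 59.7
```

```bash
python3 -c "
from h import *
delta([474.6,158,190],-7)"
```

```text
delta m [ 0.0578  0.118  -0.0399] rv [0.0836 0.0027 0.0001] deg 4.8 pos [509.7  38.6 248. ]
```

{"op": "apply_moves", "data": {"plan": [[0.01,0.04,-0.013,0.03,0,0],[0.02,0.08,-0.027,0.06,0,0],[0.035,0.108,-0.037,0.083,0,0],[0.05,0.118,-0.04,0.083,0,0],[0.058,0.118,-0.04,0.083,0,0]]}}

```text
t: 30.35
ee_pos: [473.7, 158.2, 188.5]
tool_rot: [0.041, 0.706, -0.041, 0.706]
force: [-0.5, 0.6, 0.2]
grip_width: 59.9
```

{"op": "apply_moves", "data": {"plan": [[0,0,0,0,0,0],[0,0,0,0,0,0],[0,0,0,0,0,0],[0,0,0,0,0,0],[0,0,0,0,0,0]]}}

```text
t: 30.85
ee_pos: [474.9, 155.6, 188.5]
tool_rot: [0.043, 0.706, -0.043, 0.706]
force: [0.1, 0.2, -0.8]
grip_width: 59.9
```

```bash
python3 -c "
from h import *
snap('w14');delta([474.6,161.3,118],-7);capmask('w14',(165,330,285,360),118,130,124)"
```

```text
delta m [ 0.0704  0.0055 -0.0009] rv [ 0.0015  0.0004 -0.0001] deg 0.1 pos [474.8 155.8 188.4]
[ 298  194   52   50 1942] z 123.1 centroid [[474.8 160.8 124. ]] circ [[474.8 161.2 124. ]] Qmean [474.7 160.3 123. ]
```

View pics/w14.png

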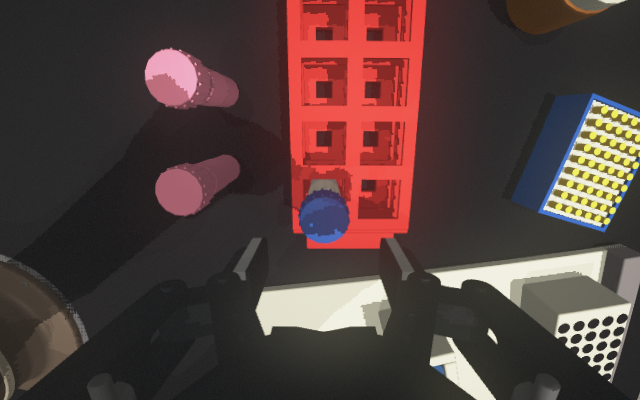

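Only blue is left, at (324,217). I descend and grip.

{"op": "apply_moves", "data": {"plan": [[0.015,0.004,-0.0008,0,0,0],[0.035,0.0055,-0.0008,0,0,0],[0.055,0.0055,-0.0008,0,0,0],[0.067,0.0055,-0.0008,0,0,0],[0.0705,0.0055,-0.0008,0,0,0]]}}

```text
t: 31.4
ee_pos: [473.4, 161.5, 115.9]
tool_rot: [0.042, 0.707, -0.043, 0.705]
force: [-0.6, -0.2, -0.1]
grip_width: 59.9
```

{"op": "apply_moves", "data": {"plan": [[0,0,0,0,0,0],[0,0,0,0,0,0],[0,0,0,0,0,0],[0,0,0,0,0,0],[0,0,0,0,0,0]]}}

```text
t: 31.9
ee_pos: [474.6, 161.6, 118.1]
tool_rot: [0.043, 0.706, -0.042, 0.706]
force: [0.1, -0.1, -0.2]
grip_width: 59.8
```

{"op": "apply_moves", "data": {"plan": [[0,0,0,0,0,0],[0,0,0,0,0,0],[0,0,0,0,0,0],[0,0,0,0,0,0],[0,0,0,0,0,0]], "gripper": 0.02}}

```text
t: 32.4
ee_pos: [474.6, 161.7, 117.7]
tool_rot: [0.042, 0.706, -0.042, 0.706]
force: [0.9, 0.5, 1.1]
grip_width: 33.8
```

```bash
python3 -c "
from h import *
tell();snap('w15');capmask('w15',(200,330,275,370),115,135,124)"
```

```text
t 32.4 p [474.6 161.7 117.7] q [ 0.09  0.46 -0.64  2.    0.38  0.8  -0.89] F [0.9 0.5 1.1] w 33.8
[[ 0.     0.12   0.993]
 [ 0.     0.993 -0.12 ]
 [-1.     0.     0.   ]]
[ 275  243   95   74 5575] z 122.9 centroid [[473.3 163.9 124. ]] circ [[473.3 164.8 124. ]] Qmean [473.3 163.3 123.3]
```

{"op": "apply_moves", "data": {"plan": [[-0.01,0,0,0,0,0],[-0.035,0,0,0,0,0],[-0.075,0,0,0,0,0],[-0.115,0,0,0,0,0],[-0.155,0,0,0,0,0]]}}

```text
t: 32.95
ee_pos: [473.6, 161.8, 274.6]
tool_rot: [0.042, 0.706, -0.042, 0.706]
force: [1.2, -0.7, -0.4]
grip_width: 33.7
```

```bash
python3 -c "
from h import *
tell();delta([584.5,-242.5,275],8.2)"
```

```text
t 32.95 p [473.6 161.8 274.6] q [ 0.19  0.26 -0.73  1.83  0.19  1.12 -0.73] F [ 1.2 -0.7 -0.4] w 33.7
[[-0.001  0.119  0.993]
 [ 0.     0.993 -0.119]
 [-1.     0.    -0.001]]
delta m [-0.0006 -0.3882  0.1582] rv [-2.624e-01 -9.000e-04 -2.000e-04] deg 15.0 pos [473.6 161.8 274.6]
```

{"op": "apply_moves", "data": {"plan": [[0,-0.04,0.015,-0.03,0,0],[0,-0.085,0.033,-0.06,0,0],[0,-0.13,0.051,-0.09,0,0],[0,-0.175,0.07,-0.12,0,0],[0,-0.22,0.088,-0.15,0,0]]}}

```text
t: 33.45
ee_pos: [535.3, -69.0, 273.3]
tool_rot: [-0.011, 0.707, 0.011, 0.707]
force: [1.2, 0.9, -0.8]
grip_width: 34.4
```

```bash
python3 -c "
from h import *
delta([584.7,-242,275],8.2)"
```

```text
delta m [-0.0016 -0.1744  0.0439] rv [-1.114e-01  1.000e-04  0.000e+00] deg 6.4 pos [535.3 -69.  273.3]
```

{"op": "apply_moves", "data": {"plan": [[0,-0.045,0.011,-0.03,0,0],[0,-0.09,0.022,-0.06,0,0],[0,-0.13,0.033,-0.09,0,0],[0,-0.16,0.041,-0.11,0,0],[0,-0.173,0.044,-0.11,0,0]]}}

```text
t: 33.95
ee_pos: [584.1, -242.7, 272.3]
tool_rot: [-0.048, 0.706, 0.048, 0.705]
force: [-0.5, 1.3, -1.3]
grip_width: 33.9
```

{"op": "apply_moves", "data": {"plan": [[0.01,0,0,0,0,0],[0.03,0,0,0,0,0],[0.045,0,0,0,0,0],[0.055,0,0,0,0,0],[0.06,0,0,0,0,0]]}}

```text
t: 34.45
ee_pos: [584.1, -237.6, 211.5]
tool_rot: [-0.05, 0.706, 0.05, 0.705]
force: [-0.3, 0.6, -1.3]
grip_width: 34.0
```

{"op": "apply_moves", "data": {"plan": [[0,0,0,0,0,0],[0,0,0,0,0,0],[0,0,0,0,0,0],[0,0,0,0,0,0],[0,0,0,0,0,0]]}}

```text
t: 34.95
ee_pos: [584.7, -239.0, 213.1]
tool_rot: [-0.05, 0.705, 0.049, 0.706]
force: [0.7, -1.0, -1.1]
grip_width: 33.9
```

```bash
python3 -c "
from h import *
tell();delta([584.7,-242.3,160],8.2);snap('w16');capmask('w16',(20,330,260,380),128,145,136)"
```

```text
t 34.95 p [ 584.7 -239.   213.1] q [ 0.7   0.52 -0.56  1.6   0.3   1.1   0.21] F [ 0.7 -1.  -1.1] w 33.9
[[ 0.001 -0.139  0.99 ]
 [-0.     0.99   0.139]
 [-1.    -0.     0.001]]
delta m [ 0.0531 -0.0032 -0.0005] rv [-0.0033  0.0005  0.0004] deg 0.2 pos [ 584.7 -239.   213.1]
[297  20  49  17 579] z 134.6 centroid [[ 564.8 -113.4  136. ]] circ [[ 564.3 -109.8  136. ]] Qmean [ 564.7 -112.8  133.9]
[ 299   52   56   60 2390] z 135.2 centroid [[ 572.5 -144.7  136. ]] circ [[ 572.5 -145.   136. ]] Qmean [ 572.5 -144.7  135.1]
[ 299  129   52   53 2001] z 135.4 centroid [[ 578.4 -192.2  136. ]] circ [[ 578.4 -192.1  136. ]] Qmean [ 578.4 -192.4  135.3]
[306 201  39  21 245] z 136.8 centroid [[ 584.  -229.9  136. ]] circ [[ 585.2 -238.6  136. ]] Qmean [ 584.  -229.6  136.9]
```

View pics/w16.png

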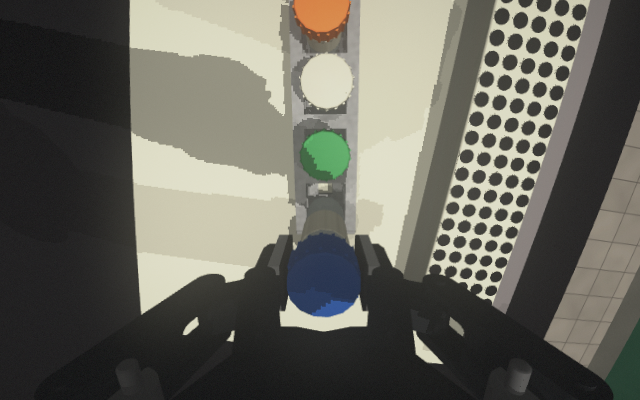

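Orange, white and green stand in line (white 572.5/-145, green 578.4/-192, all 135 mm). I lower blue into hole 4.

{"op": "apply_moves", "data": {"plan": [[0.008,-0.002,0,-0.003,0,0],[0.018,-0.003,0,-0.003,0,0],[0.03,-0.003,0,-0.003,0,0],[0.042,-0.003,0,-0.003,0,0],[0.053,-0.003,0,-0.003,0,0]]}}

```text
t: 35.5
ee_pos: [584.6, -241.7, 157.9]
tool_rot: [-0.05, 0.706, 0.051, 0.705]
force: [1.0, -0.4, -1.6]
grip_width: 33.8
```

{"op": "apply_moves", "data": {"plan": [[0.006,0,0,0,0,0],[0.012,0,0,0,0,0],[0.018,0,0,0,0,0],[0.022,0,0,0,0,0],[0.025,0,0,0,0,0]]}}

```text
t: 36.0
ee_pos: [585.1, -241.9, 134.4]
tool_rot: [-0.051, 0.705, 0.05, 0.705]
force: [-0.7, 0.4, -0.9]
grip_width: 33.7
```

{"op": "apply_moves", "data": {"plan": [[0.001,0,0,0,0,0],[0.002,0,0,0,0,0],[0.003,0,0,0,0,0],[0.004,0,0,0,0,0],[0.004,0,0,0,0,0]]}}

```text
t: 36.5
ee_pos: [585.4, -241.5, 130.9]
tool_rot: [-0.051, 0.705, 0.051, 0.706]
force: [-0.3, 2.6, 1.0]
grip_width: 34.0
```

{"op": "apply_moves", "data": {"plan": [[0.0005,0.0005,0,0,0,0],[0.001,0.0005,0,0,0,0],[0.0015,0.0005,0,0,0,0],[0.0015,0.0005,0,0,0,0],[0.0015,0.0005,0,0,0,0]]}}

```text
t: 37.0
ee_pos: [585.5, -241.2, 129.6]
tool_rot: [-0.051, 0.705, 0.051, 0.706]
force: [0.6, 2.9, 5.0]
grip_width: 33.8
```

Seated at 129.6 mm. I release, rise and move clear for the last check.

{"op": "apply_moves", "data": {"plan": [[0,0,0,0,0,0],[0,0,0,0,0,0],[0,0,0,0,0,0],[0,0,0,0,0,0],[0,0,0,0,0,0]], "gripper": 0.06}}

```text
t: 37.5
ee_pos: [584.8, -241.5, 128.9]
tool_rot: [-0.05, 0.705, 0.05, 0.705]
force: [-0.0, 0.1, -0.2]
grip_width: 59.9
```

{"op": "apply_moves", "data": {"plan": [[-0.005,0,0,0,0,0],[-0.02,0,0,0,0,0],[-0.05,0,0,0,0,0],[-0.085,0,0,0,0,0],[-0.13,0,0,0,0,0]]}}

```text
t: 38.0
ee_pos: [584.2, -241.1, 260.5]
tool_rot: [-0.05, 0.706, 0.051, 0.705]
force: [-0.3, -0.4, -0.0]
grip_width: 60.1
```

{"op": "apply_moves", "data": {"plan": [[-0.02,-0.02,-0.03,0,0,0],[-0.04,-0.05,-0.06,0,0,0],[-0.05,-0.08,-0.09,0,0,0],[-0.05,-0.11,-0.12,0,0,0],[-0.05,-0.13,-0.14,0,0,0]]}}

```text
t: 38.5
ee_pos: [462.7, -393.0, 311.2]
tool_rot: [-0.05, 0.705, 0.049, 0.706]
force: [-0.3, -0.3, -0.2]
grip_width: 60.1
```

{"op": "apply_moves", "data": {"plan": [[0,-0.02,-0.02,0,0,0],[0,-0.04,-0.04,0,0,0],[0,-0.06,-0.06,0,0,0],[0,-0.06,-0.06,0,0,0],[0,-0.06,-0.06,0,0,0]]}}

```text
t: 39.0
ee_pos: [413.8, -458.2, 310.2]
tool_rot: [-0.05, 0.705, 0.05, 0.706]
force: [0.4, 0.3, -0.3]
grip_width: 60.0
```

```bash
python3 -c "
from h import *
tell();C=cam('top');p,d=eyes.grab_frame('top');cv2.imwrite('pics/t9.png',cv2.resize(p[90:290,150:470,::-1],None,fx=2.5,fy=2.5))
p2,_=eyes.grab_frame('scene');cv2.imwrite('pics/s9.png',cv2.resize(p2[100:340,140:500,::-1],None,fx=2.2,fy=2.2))
P=fromdepth(C,d);m=np.zeros(d.shape,np.uint8);m[165:225,348:428]=1
hi=(m&(P[...,2]>115)).astype(np.uint8);n,l,st,ce=cv2.connectedComponentsWithStats(hi)
for i in range(1,n):
  if st[i,4]>40: print(onz(C,[ce[i]],137).round(1),np.median(P[l==i][:,2]).round(1))
d0=np.load('top0.npy');P0=fromdepth(C,d0)
for u,v in [(210,147),(439,182),(272,137),(226,262),(253,267)]: print(P0[v,u].round(),P[v,u].round())"
```

```text
t 39.0 p [ 413.8 -458.2  310.2] q [ 1.13  0.41 -0.51  1.52  0.21  1.27  0.73] F [ 0.4  0.3 -0.3] w 60.0
[[ 0.001 -0.141  0.99 ]
 [-0.     0.99   0.141]
 [-1.    -0.001  0.001]]
[[ 584.  -238.2  137. ]] 135.0
[[ 576.9 -191.9  137. ]] 135.3
[[ 571.1 -143.1  137. ]] 135.2
[[561.7 -98.3 137. ]] 135.1
[705. 316.  82.] [703. 315.  88.]
[ 589. -301.  130.] [ 589. -300.  132.]
[746. 149.  43.] [747. 149.  41.]
[387. 252. 118.] [387. 252. 118.]
[374. 183. 120.] [374. 183. 120.]
```

View pics/t9.png

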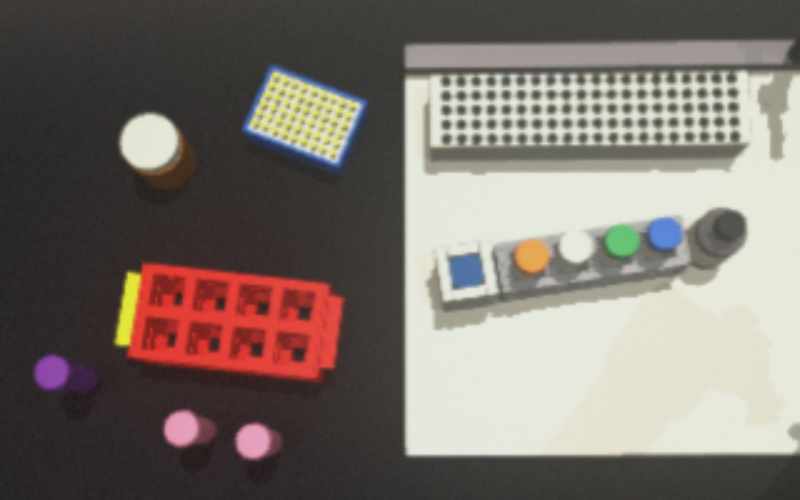

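View pics/s9.png

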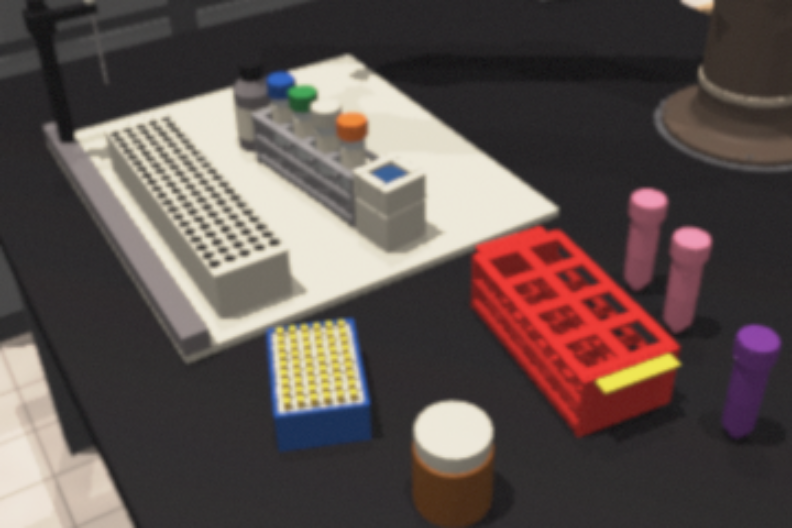

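Both views show orange, white, green and blue upright in the sampler rack, in order from the rinse block. The caps are at equal height, the bench rack is empty, and nothing else has moved.

```bash
python3 -c "
from plant import workorder
print(workorder.close_job())"
```

```text
the job is handed in; nothing more can be done
None
```

All four tubes are in the sampler rack in run order: orange next to the rinse block, then white, green and blue at the far end. I handed the job in at about 39 s of the 109 s allowed.

- **Seating:** each tube was lowered to the expected seated height (129.4–129.6 mm at the tool) with about 5 N of contact before release. Orange first caught about 2 mm high at up to 15.6 N. I shifted it about 2.5 mm sideways and it dropped fully home before I let go.
- **Last check:** in the top and scene views the tubes stand upright with all four cap tops reading 135 mm (137 expected). The bench rack is empty. The bottle, tip box, jar and pink look-alikes read where they started, and the purple one looks unmoved in the pictures. The jar's height reading changed by 6 mm between two single-pixel readings, but it looks unmoved.
- **Disagreements:** the two cameras differed by up to about 4 mm along the row. White and blue sit 3–4 mm off their measured hole centres, about the play in a hole.

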